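# Open the weight case and hold the loupe in focus over a weight

## Task

Lift the hinged lid of the wooden weight case and lower it back gently until it rests on its stop, so that the weights can be seen. Then pick up the loupe and hold it, with its round lens level, centred over the one small brass weight that stands apart from the row in the case, at the height marked by the clip on the upright steel rule beside the case: underside of the lens rim level with the clip's top edge. Finish while still holding the loupe there, steady and resting on nothing; leave the weight, the rule with its clip and the other things as they are.

Things in the scene. Friction and masses are not known exactly. Their poses are not given: they have to be found in the camera images.
- weight_box: wooden weight case, fixed to the bench, 104 (its x) by 170 (its y) by 58 mm high when shut; origin at the centre of its underside, z up, its -x side is the front, towards the robot, the lid is hinged along its +x side. The box below the lid is 36 mm high with 8 mm walls; its inner floor is 20 mm above the bench. Four small brass weights stand in a row from its +y end to the middle, fixed in it.
- weight_box_lid (a joint): angle of the case's lid: 0 shut, 1.745 lying back on its stop (leaning a little past upright). The lid weighs 0.13 kg and swings freely, without spring or brake: below about 1.28 it falls shut, beyond that it falls back onto the stop, unless it is held. Let go upright it strikes the stop hard (about 3 rad/s); lowered to within 0.1 of the stop before it is let go, it settles softly enough.
- knob (a point): middle of the head of the brass pull knob on the lid's top, half way along its front edge. The head is 17 mm in diameter, 12.5 mm high, on an 8 mm stem; with the lid shut this point is 19 mm above the lid, 76.5 mm above the bench. It swings with the lid. Pinched along the hinge direction it turns between the fingers but rolls a little, so the lid may lag by about 0.1 rad: go by the lid angle.
- lid_hinge (a point): point on the lid's hinge line at mid-length, 36.5 mm above the bench, 49 mm behind the case's centre; its y axis is the hinge line, about which the lid opens (positive turn). The knob point starts 89 mm in front of and 40 mm above it.
- loupe: hand loupe lying flat on the bench: aluminium rim of 72 mm diameter, 14 mm thick, with a clear glass lens, and a straight grey handle 18 mm wide, 14 mm thick. Origin at the centre of the underside of the rim; z is the lens axis (up), the handle points along -x, its grey part from 56 to 144 mm from the origin. It weighs about 0.11 kg and balances about 43 mm from the origin, along the handle.
- weight_apart: small brass weight with a knob top, 17 mm diameter, 26 mm high, loose, standing upright on the case's inner floor, alone in its -y half, away from the row; origin at the centre of its underside. It is hidden until the lid is open.
- clip_top (a point): the marked height: centre of the top edge of the aluminium clip (42 mm wide, 12 mm high) on the upright rule. The clip sits 105 to 145 mm above the bench, different each time, and slides only if it is pushed.
- rule_stand: steel rule 30 mm wide, 172 mm tall overall, standing upright in a dark steel foot of 44 by 64 by 22 mm, loose (0.75 kg), to the left (+y) of the case; origin at the centre of its underside, z up.
- tweezers: steel tweezers, 14 by 124 by 10 mm, lying on the bench between the case and the robot; origin at the centre of the underside, long axis y. Not to be disturbed.
- weight_big: brass weight, 21 mm diameter, 32 mm high, standing on the bench to the right in front of the case; origin at the centre of its underside. Not to be disturbed.
- lens_tissue: yellow booklet of lens tissue, 68 by 100 by 8 mm, lying behind the loupe; origin at the centre of its underside. Not to be disturbed.
Things that resemble listed ones, but are neither listed nor needed, are in the scene too. What is shaped like the rule_stand but orange or purple is not meant.

How it is judged:
By the outcome, as a careful person would: the job done as asked, in the order asked, and still so for the second after the job is handed in, while the arm keeps its last pose, push and grip.
It also fails if it takes over 56 s, if anything falls off the work surface, if the arm or the gripper's body presses on something with over 40 N, if the wrist force passes 120 N, or if a joint passes its speed limit or range.

## Robot

A 7-joint arm with a two-finger parallel gripper is mounted at the origin on a cart in front of the work surface, level with it; the furniture and walls round the work are solid. World frame = base frame: x ahead of the robot, y to its left, z up, the work surface at z = 0. Lengths are in mm, angles in rad, forces in N, time in s.
With the tool pointing down it reaches from about 400 to 875 mm from the base axis. Payload 4.4 kg.
Tool frame: the origin (TCP) lies at the very end of the fingers, on their centre line; the grasp point (between the pads) lies behind it (ctrl.hold_point_z is the z of the grasp point in the tool frame, in mm); z points along the fingers, y is the direction in which the jaws open and shut (so a half turn about z gives the same grasp; the last joint's range is limited). The gripper opens to 85 mm and grips with 20 to 120 N. Pads are 22 mm wide; open, the fingers measure 114 mm over their backs; the gripper's body (76 mm by 85 mm) begins 54 mm behind the grasp point. The pads swing forward as they close: fully open they stand 13 mm farther back than shut.
Start: joints at [1.156, 0.628, 0.038, 1.517, -0.027, 0.996, -0.02], TCP at [222.179, -610.864, 231.313] pointing down, gripper open.
Joint ranges: [-3.06, 3.06], [-0.37, 2.12], [-1.25, 1.32], [0.18, 2.47], [-1.1, 4.24], [0.23, 1.98], [-2.94, 2.94]. Speed limits (rad/s): [2.57, 2.57, 3.14, 3.14, 3.14, 3.14, 3.14].

## Interface

Orientations are given as [roll, pitch, yaw] about the fixed x, y, z axes, in that order (R = Rz(yaw) Ry(pitch) Rx(roll)).
In Python, from cell import ctrl, vision gives the robot as it stands.
- The arm moves only by the shell command python3 -m crank 'ROWS' [OPENING]. ROWS is JSON, a list of rows, each an object of numbers: "x", "y", "z": the shift along the tool's x, y, z in cm; "spin": the turn about the tool's z in rad. A call has 1 to 5 rows; each row shifts and turns the commanded pose from where the row before left it, along the tool's axes as they then stand; what a row does not reach is not made up. A row lasts 1/10 s, in which the tool goes at most 50 mm and 8.59 degrees, less where a joint would pass 70% of its speed; a pose out of reach is approached as far as the arm can. A call is refused whole if a number of a shift passes 5 or a number of a turn 0.15, either way. A call with a gripper value outside its range is refused whole. OPENING is the opening in per cent of the stroke, from 0 (shut) to 100 (fully open), set as the call begins (- or left out, the last holds). The fingers move at their own pace and stop on an object; the grip force is fixed at half the most. Time passes only in rows, so rows that do not move let the fingers close. It gives the time, the measured TCP pose, the force and the opening at its end, in the units of the state.
- ctrl.read_state(): the state, without advancing time (a new reading comes with each control period).
- vision.get_image(name): name is "scene" or "top"; returns the picture (480x640x3 uint8, blue, green, red); there is no depth.
- vision.calibration(name): a dict with "vfov" (degrees; the focal length in pixels is half the picture's height over the tangent of half this angle, whatever the lens; pixels are square), "cx", "cy" (the principal point, pixels), "distortion" ([k1, k2, p1, p2, k3] as OpenCV has them; the pictures are not rectified), "eye" and "rotation" of the camera in the world. Camera axes: x right, y up, looking along -z (the intrinsics and any distortion apply to the point x, -y, -z); pixel columns grow to the right and rows downward; lengths in mm; the calibration is good to about 2 mm. A picture is of the moment at which its call begins. calibration takes no time and is no camera call.
- ctrl.finish_job(): hands the job in, once; it reports no verdict.
Trained networks look in the newest picture that a camera, given by its name, has taken for a name from the list of things; names that differ only in an ending like _2 or _b are one class to them, and where a whole thing is asked for, a point or a joint stands for the part that bears it (a point fixed in the world has none). Each returns a list of dicts, best first, with "score" (0 to 1); they miss things now and then, are a little off and sometimes report something else, mostly with a low value. They report only what shows in the picture. A call takes as long as a camera call. They do not tell look-alikes from the thing itself.
- vision.boxes_of(name, camera): "extent" ([left, top, right, bottom] in pixels, round what is visible of it).
- vision.regions_of(name, camera): "mask" (480x640 bool, what is visible of it) and "extent" ([left, top, right, bottom] in pixels, round what is visible of it).
- vision.place_of(name, camera): "point" ([column, row] in pixels: a listed point, or the origin of a listed thing).
The state is a dict: "clock": time; "qpos": joint angles; "qd": joint speeds; "tau": joint torques, N m; "eef_pos": TCP position; "tool_rot": TCP orientation; "force": force on the tool from outside, world axes, zero at the start; "torque": the same for the moment, N m; "width": finger opening in mm.
Only numpy, scipy, OpenCV 4.12 (cv2) and the standard library are available. Lean on these libraries where they do the work, as an engineer would, in place of code of your own. Each camera call takes 0.05 s, during which the arm holds its last target.

## Working session

There is one attempt and no reset: what is moved stays moved. The work goes in short steps, Python scripts to look and compute and a shell command to move; the robot and the scene stay as the last step left them, time stands still between calls to the robot, and variables do not carry over. Pictures are saved under pics/ and viewed, and the job is handed in when it is done.

```bash
ls; mkdir -p pics; python3 - <<'E'
from cell import ctrl, vision
import cv2
s=ctrl.read_state(); print(s, ctrl.hold_point_z)
for n in("scene","top"):
    im=vision.get_image(n); cv2.imwrite(f"pics/{n}0.png",im); print(n,vision.calibration(n))
    for t in["weight_box","knob","lid_hinge","loupe","clip_top","rule_stand","tweezers","weight_big","lens_tissue"]:
        print(t,[(round(d['score'],2),[round(float(v)) for v in d['point']]) for d in vision.place_of(t,n)][:4])
E
```

```text
pics
{'clock': 0.0, 'qpos': array([ 1.15618187,  0.62930547,  0.03844632,  1.51840093, -0.02702867,
        0.9962864 , -0.02000317]), 'qd': array([ 0.00070389, -0.00102346, -0.00036834,  0.0004543 ,  0.00034412,
        0.00074585, -0.00200948]), 'tau': array([ 3.52664674e-04, -5.63408983e+01,  1.22640196e+00, -1.93445402e+01,
        1.09668795e-02,  1.04856893e-02, -2.88326461e-06]), 'eef_pos': array([ 221.97457186, -610.24723666,  230.40497244]), 'tool_rot': array([-3.13971029e+00,  1.91625020e-06,  3.48791409e-01]), 'force': array([-0.2307948 ,  0.25604804, -0.0142183 ]), 'torque': array([-0.03268188,  0.03521684,  0.02622748]), 'width': 85.01440382137186} -18.700000000000003
scene {'vfov': 44.582549221644925, 'cx': 314.1619494350283, 'cy': 244.48554015611305, 'distortion': array([-0.14785805,  0.        ,  0.        ,  0.        ,  0.        ]), 'eye': array([-226.91624342,  691.67335042,  579.04092731]), 'rotation': array([ 1.14556462, -0.00861372, -2.29138855])}
weight_box [(0.98, [298, 295])]
knob [(0.82, [315, 266])]
lid_hinge [(0.75, [277, 270]), (0.5, [388, 252])]
loupe [
[... 258 characters left out ...]
 {'vfov': 56.73978604662627, 'cx': 321.1540570498616, 'cy': 242.90735110383238, 'distortion': array([-0.03835216,  0.        ,  0.        ,  0.        ,  0.        ]), 'eye': array([4.19133125e+02, 1.05428523e+00, 1.21403836e+03]), 'rotation': array([ 0.12779311, -0.01434802, -1.5527523 ])}
weight_box [(0.61, [308, 237])]
knob [(0.96, [311, 252])]
lid_hinge [(0.6, [305, 219])]
loupe [(0.78, [413, 240]), (0.4, [308, 252])]
clip_top [(0.58, [197, 307]), (0.55, [236, 277]), (0.39, [236, 236])]
rule_stand [(0.81, [244, 280]), (0.77, [203, 304]), (0.7, [248, 243])]
tweezers [(0.53, [405, 199]), (0.42, [277, 308])]
weight_big [(0.5, [340, 307])]
lens_tissue [(0.84, [406, 195]), (0.19, [308, 241])]
```

View pics/scene0.png

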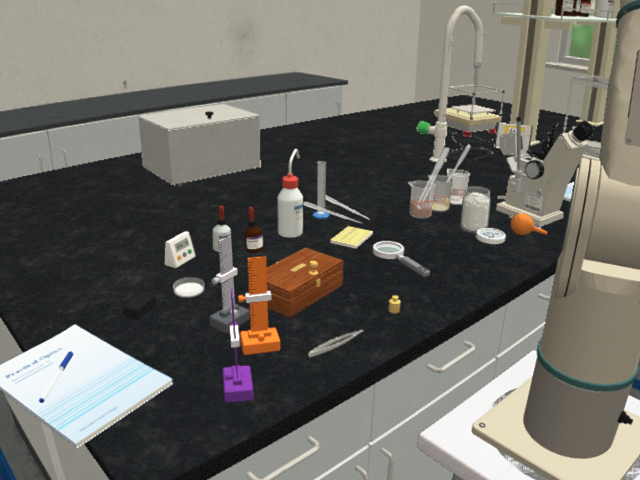

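View pics/top0.png

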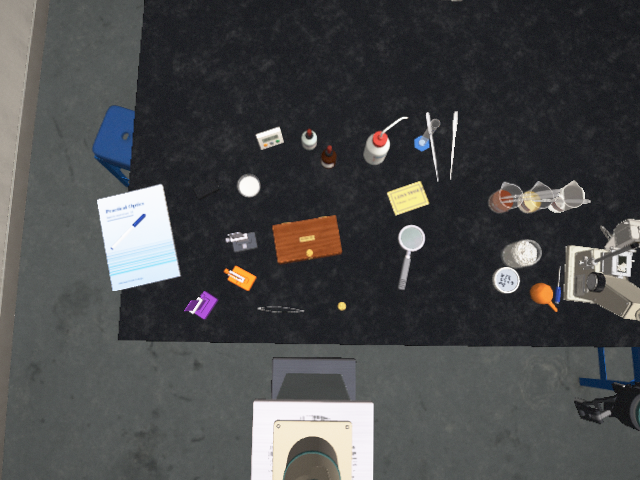

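```bash
cat > h.py <<'E'
import numpy as np, cv2
from scipy.spatial.transform import Rotation as R
from scipy.optimize import minimize
from cell import ctrl, vision
C={}
def cal(n):
    if n not in C:
        c=vision.calibration(n); f=240/np.tan(np.radians(c['vfov'])/2)
        K=np.array([[f,0,c['cx']],[0,f,c['cy']],[0,0,1]])
        C[n]=(K,np.array(c['distortion']),np.array(c['eye']),R.from_euler('xyz',c['rotation']).as_matrix())
    return C[n]
def proj(n,P):
    K,d,e,M=cal(n); q=(np.atleast_2d(P)-e)@M*[1,-1,-1]
    return cv2.projectPoints(q.reshape(-1,1,3),np.zeros(3),np.zeros(3),K,d)[0].reshape(-1,2)
def ray(n,px):
    K,d,e,M=cal(n); u=cv2.undistortPoints(np.array(px,float).reshape(-1,1,2),K,d).reshape(-1,2)
    v=np.c_[u[:,0],-u[:,1],-np.ones(len(u))]@M.T
    return e,v/np.linalg.norm(v,axis=1)[:,None]
def onz(n,px,z):
    e,v=ray(n,px); return e+v*((z-e[2])/v[:,2])[:,None]
def tri(p1,p2):
    A=np.zeros((3,3));b=np.zeros(3);L=[]
    for n,p in(("scene",p1),("top",p2)):
        e,v=ray(n,p);P=np.eye(3)-np.outer(v[0],v[0]);A+=P;b+=P@e;L.append((e,P))
    x=np.linalg.solve(A,b);return x,[np.linalg.norm(P@(x-e)) for e,P in L]
def hullmask(n,groups):
    S=4;m=np.zeros((480*S,640*S),np.uint8)
    for g in groups:
        h=cv2.convexHull(((proj(n,g)+.5)*S).astype(np.float32))
        cv2.fillConvexPoly(m,np.round(h*16-8).astype(np.int32),1,shift=4)
    return m
def boxpts(cx,cy,hx,hy,z0,z1):
    return np.array([[cx+a*hx,cy+b*hy,z] for a in(-1,1) for b in(-1,1) for z in(z0,z1)])
def circ(cx,cy,r,z0,z1):
    t=np.linspace(0,2*np.pi,40,endpoint=False)
    return np.vstack([np.c_[cx+r*np.cos(t),cy+r*np.sin(t),t*0+z] for z in(z0,z1)])
def place(g,x,y,yaw,z=0):
    return g@R.from_euler('z',yaw).as_matrix().T+[x,y,z]
def fit(masks,groups,x0):
    M={n:cv2.resize(m.astype(np.uint8),None,fx=4,fy=4,interpolation=cv2.INTER_NEAREST) for n,m in masks.items()}
    def c(p):
        s=0
        for n,m in M.items():
            r=hullmask(n,[place(g,p[0],p[1],p[2]/100) for g in groups]); s+=1-(r&m).sum()/max(1,(r|m).sum())
        return s
    best=minimize(c,x0,method='Nelder-Mead',options=dict(initial_simplex=np.array([x0]+[list(np.array(x0)+d) for d in([12,0,0],[0,12,0],[0,0,15])]),xatol=.1,fatol=1e-5))
    return best.x,best.fun
BOX=[boxpts(0,0,52,85,0,58)]
LOUPE=[circ(0,0,36,0,14),boxpts(-100,0,44,9,0,14),boxpts(-45,0,12,4,3,11)]
STAND=[boxpts(0,0,22,32,0,22)]
E
python3 - <<'E'
from h import *
ms={}
for n in("scene","top"):
    im=vision.get_image(n)
    for t in["weight_box","loupe","rule_stand","clip_top"]:
        r=vision.regions_of(t,n)
        print(n,t,[(round(d['score'],2),[round(float(v)) for v in d['extent']],int(d['mask'].sum())) for d in r])
        for i,d in enumerate(r[:4]): np.save(f"m_{n}_{t}_{i}.npy",d['mask'])
    c=im[210:330,200:440] if n=="scene" else im[200:320,180:440]
    cv2.imwrite(f"pics/{n}_c.png",cv2.resize(c,None,fx=3,fy=3,interpolation=cv2.INTER_CUBIC))
print(onz("top",[[308,240],[411,239],[404,288],[311,253],[243,240]],0))
print('knob',tri([315,266],[311,252]))
E
```

```text
scene weight_box [(0.96, [269, 248, 343, 317], 3626)]
scene loupe [(0.94, [372, 241, 431, 277], 681)]
scene rule_stand [(0.79, [224, 307, 253, 402], 1198), (0.66, [241, 256, 281, 354], 2315)]
scene clip_top [(0.6, [212, 269, 234, 282], 180), (0.53, [233, 320, 241, 348], 160)]
top weight_box [(0.71, [272, 212, 345, 266], 2602)]
top loupe [(0.84, [400, 225, 425, 290], 863)]
top rule_stand [(0.7, [227, 267, 257, 288], 439), (0.68, [186, 291, 218, 320], 530), (0.55, [227, 232, 260, 255], 462)]
top clip_top [(0.47, [229, 234, 247, 242], 45)]
[[ 582.78926717   22.84226658    0.        ]
 [ 591.29432178 -262.20309985    0.        ]
 [ 455.7969783  -242.01293411    0.        ]
 [ 546.94569199   13.82425337    0.        ]
 [ 579.22326765  201.73647701    0.        ]]
knob (array([541.00838095,  11.80537045,  68.60473124]), [np.float64(1.882329978246186), np.float64(1.8823299782462206)])
```

```bash
ls pics
```

```text
scene0.png
scene_c.png
top0.png
top_c.png
```

```bash
python3 - <<'E'
from h import *
L=lambda n,t,i:np.load(f"m_{n}_{t}_{i}.npy")
for t,G,x0,its in(("weight_box",BOX,[580,22,9],(0,0)),("loupe",LOUPE,[590,-260,15],(0,0))):
    for names in(("scene","top"),("scene",),("top",)):
        m={n:L(n,t,0) for n in names}
        print(t,names,fit(m,G,x0))
E
```

```text
weight_box ('scene', 'top') (array([579.12463843,  24.39760877,  18.05520935]), np.float64(0.25738308093022155))
weight_box ('scene',) (array([569.98692406,  24.00192891,  29.17874684]), np.float64(0.1823501076731271))
weight_box ('top',) (array([581.72760653,  24.96289106,  17.64743071]), np.float64(0.04029515856676924))
loupe ('scene', 'top') (array([ 594.15298258, -260.59824962,  -20.22667532]), np.float64(0.2952955644161963))
loupe ('scene',) (array([ 590.41108442, -261.96958581,  -23.93456646]), np.float64(0.16463086732734122))
loupe ('top',) (array([ 594.31428692, -259.80575666,  -18.8421992 ]), np.float64(0.09629012088370159))
```

View pics/scene_c.png

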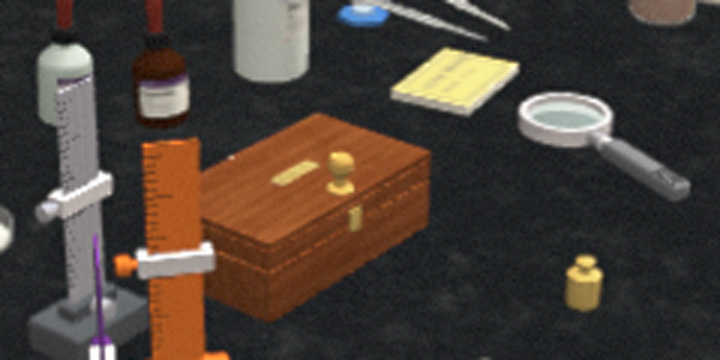

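View pics/top_c.png

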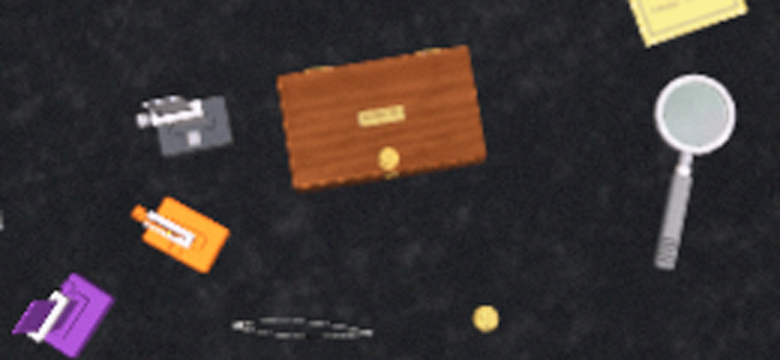

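```bash
python3 - <<'E'
from h import *
from scipy.optimize import least_squares
# box: local corners with pixel measures
W=lambda a:(np.array(a)/3)
sc=[([-52,-85,58],(432,152)),([52,-85,58],(320,113)),([-52,85,58],(270,243)),([-52,85,0],(270,320)),([-52,-85,0],(430,222))]
tp=[([52,85,58],(278,76)),([52,-85,58],(467,46)),([-52,-85,58],(486,160)),([-52,85,58],(297,188))]
obs=[("scene",l,np.array(p)/3+[200,210]-.33) for l,p in sc]+[("top",l,np.array(p)/3+[180,200]-.33) for l,p in tp]
def res(p,which=("scene","top")):
    return np.concatenate([(proj(n,place(np.array([l]),*p))[0]-q)*(1 if n=='scene' else 1.5) for n,l,q in obs if n in which])
for w in(("scene","top"),("scene",),("top",)):
    r=least_squares(res,[580,24,.17],args=(w,)); print(w,r.x.round(3),r.fun.reshape(-1,2).round(1).tolist())
p=r=least_squares(res,[580,24,.17]).x
print('knob px',proj("scene",place(np.array([[-40,0,76.5]]),*p)),proj("top",place(np.array([[-40,0,76.5]]),*p)))
# loupe: rim ellipse centre z14 & handle end
for n,pts,off in(("scene",[(565,118),(682,188)],[200,210]),("top",[(695,113),(665,267)],[180,200])):
    q=onz(n,np.array(pts)/3+off-.33,10);print(n,q.round(1), np.arctan2(*(q[0]-q[1])[[1,0]]),np.linalg.norm(q[0]-q[1]))
E
```

```text
('scene', 'top') [5.77442e+02 2.37740e+01 1.73000e-01] [[0.0, -1.1], [-1.8, -1.6], [-0.6, -0.6], [-0.2, 0.7], [-0.2, 0.5], [0.1, -0.6], [1.1, -0.1], [1.1, 0.9], [-1.0, 1.8]]
('scene',) [5.75864e+02 2.36280e+01 1.65000e-01] [[0.7, -0.8], [-0.9, -1.4], [-0.3, -0.3], [-0.0, 1.0], [0.6, 0.9]]
('top',) [5.78351e+02 2.43450e+01 1.77000e-01] [[-0.3, -0.9], [0.6, -0.8], [0.8, 0.1], [-1.1, 1.4]]
knob px [[313.11475621 263.53725411]] [[309.48452295 253.30089792]]
scene [[ 583.9 -255.7   10. ]
 [ 448.2 -230.8   10. ]] -0.18128200209558787 138.0013398802086
top [[ 594.5 -261.    10. ]
 [ 453.6 -232.8   10. ]] -0.19779770410878814 143.74971267989548
```

```bash
cat >> h.py <<'E'
def go(x,y,z,yaw=None):
    "shift in tool axes (cm) from measured TCP to TCP target"
    s=ctrl.read_state(); M=R.from_euler('xyz',s['tool_rot']).as_matrix()
    d=M.T@(np.array([x,y,z])-s['eef_pos'])/10
    print('t',round(s['clock'],2),'tcp',s['eef_pos'].round(1),'rot',s['tool_rot'].round(3),'F',s['force'].round(1),'w',round(s['width'],1))
    print('shift cm',d.round(2), 'spin', None if yaw is None else round(s['tool_rot'][2]-yaw,3))
E
python3 -m crank '[{"spin":0.088},{"spin":0.088},{"x":2.8,"y":-3.76},{"x":2.8,"y":-3.76},{"x":2.8,"y":-3.76}]' 60
python3 -m crank '[{"x":2.8,"y":-3.76},{"x":2.8,"y":-3.76},{"x":2.8,"y":-3.76},{"x":2.8,"y":-3.76},{"x":2.8,"y":-3.76}]'
python3 -c "from h import *;go(538.1,17.1,160,0.173)"
```

```text
t 1.5 tcp [ 222.1 -610.9  231.3] rot [3.142 0.    0.349] F [ 1.  -0.5  0.7] w 85.7
shift cm [ 51.15 -48.22   7.13] spin 0.176invalid input at $[0]: expected keys x, y, z, spin
invalid input at $[0]: expected keys x, y, z, spin
```

```bash

python3 -m crank '[{"x":0,"y":0,"z":0,"spin":0.088},{"x":0,"y":0,"z":0,"spin":0.088},{"x":2.8,"y":-3.76,"z":0,"spin":0},{"x":2.8,"y":-3.76,"z":0,"spin":0},{"x":2.8,"y":-3.76,"z":0,"spin":0}]' 60
python3 -m crank '[{"x":2.8,"y":-3.76,"z":0,"spin":0},{"x":2.8,"y":-3.76,"z":0,"spin":0},{"x":2.8,"y":-3.76,"z":0,"spin":0},{"x":2.8,"y":-3.76,"z":0,"spin":0},{"x":2.8,"y":-3.76,"z":0,"spin":0}]'
python3 -c "from h import *;go(538.1,17.1,160,0.173)"
```

```text
clock: 2.0
eef_pos: [286.0, -483.9, 231.2]
tool_rot: [3.142, -0.0, 0.172]
force: [1.4, 0.8, -0.3]
width: 51.4
clock: 2.5
eef_pos: [391.9, -274.4, 231.6]
tool_rot: [3.141, -0.001, 0.173]
force: [1.7, -0.2, 0.3]
width: 51.1
t 2.5 tcp [ 391.9 -274.4  231.6] rot [ 3.141e+00 -1.000e-03  1.730e-01] F [ 1.7 -0.2  0.3] w 51.1
shift cm [ 19.4  -26.21   7.16] spin -0.0
```

```bash

python3 -m crank '[{"x":2.77,"y":-3.74,"z":0,"spin":0},{"x":2.77,"y":-3.74,"z":1,"spin":0},{"x":2.77,"y":-3.74,"z":1,"spin":0},{"x":2.77,"y":-3.74,"z":1,"spin":0},{"x":2.77,"y":-3.74,"z":1,"spin":0}]'
python3 -m crank '[{"x":2.77,"y":-3.74,"z":1,"spin":0},{"x":2.77,"y":-3.74,"z":1,"spin":0},{"x":0,"y":0,"z":1,"spin":0},{"x":0,"y":0,"z":0,"spin":0},{"x":0,"y":0,"z":0,"spin":0}]'
python3 - <<'E'
from h import *
go(538.1,17.1,63,0.173)
for n,r in(("scene",(220,340,240,400)),("top",(200,320,230,390))):
    im=vision.get_image(n);print(n,[(round(d['score'],2),d['point']) for d in vision.place_of("knob",n)])
    cv2.imwrite(f"pics/{n}_k.png",cv2.resize(im[150:330,200:440] if n=="scene" else im[180:300,230:390],None,fx=3,fy=3,interpolation=cv2.INTER_CUBIC))
E
```

```text
clock: 3.0
eef_pos: [496.3, -66.3, 191.3]
tool_rot: [3.141, -0.001, 0.173]
force: [0.1, -0.5, -0.3]
width: 51.5
clock: 3.5
eef_pos: [536.6, 13.8, 161.3]
tool_rot: [3.141, 0.001, 0.171]
force: [0.1, -0.2, -0.5]
width: 50.8
t 3.5 tcp [536.6  13.8 161.3] rot [3.141e+00 1.000e-03 1.710e-01] F [ 0.1 -0.2 -0.5] w 50.8
shift cm [ 0.22 -0.31  9.83] spin -0.002
scene [(0.94, [314.2, 266.1]), (0.62, [348.2, 239.2]), (0.31, [232.9, 326.6])]
top []
```

View pics/scene_k.png

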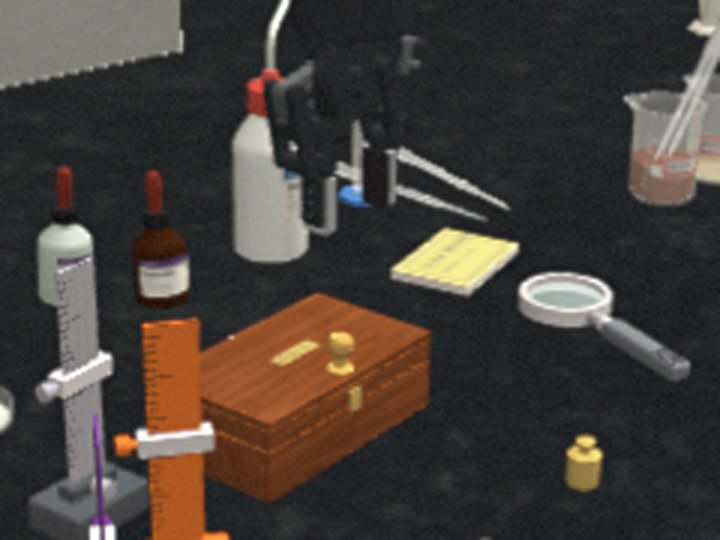

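```bash

python3 -m crank '[{"x":0.2,"y":-0.3,"z":2,"spin":0},{"x":0,"y":0,"z":2,"spin":0},{"x":0,"y":0,"z":2,"spin":0},{"x":0,"y":0,"z":2,"spin":0},{"x":0,"y":0,"z":1,"spin":0}]'
python3 -m crank '[{"x":0,"y":0,"z":0.8,"spin":0},{"x":0,"y":0,"z":0,"spin":0}]'
python3 - <<'E'
from h import *
go(538.1,17.1,63,0.173)
for n in("scene","top"):
    im=vision.get_image(n)
    cv2.imwrite(f"pics/{n}_k2.png",cv2.resize(im[150:330,200:440] if n=="scene" else im[180:300,230:390],None,fx=3,fy=3,interpolation=cv2.INTER_CUBIC))
E
```

```text
clock: 4.2
eef_pos: [537.9, 17.6, 70.4]
tool_rot: [3.142, 0.001, 0.171]
force: [-0.5, 0.5, -0.5]
width: 51.0
clock: 4.4
eef_pos: [538.3, 18.1, 62.9]
tool_rot: [-3.142, 0.001, 0.172]
force: [0.6, 0.2, 0.4]
width: 51.2
t 4.4 tcp [538.3  18.1  62.9] rot [-3.142e+00  1.000e-03  1.720e-01] F [0.6 0.2 0.4] w 51.2
shift cm [-0.04  0.1  -0.01] spin -0.001
```

View pics/scene_k2.png

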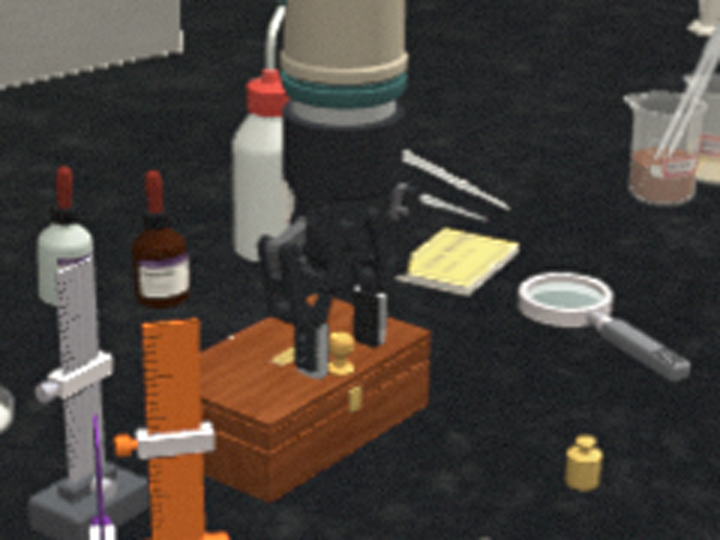

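```bash

python3 -m crank '[{"x":0,"y":0,"z":0,"spin":0},{"x":0,"y":0,"z":0,"spin":0},{"x":0,"y":0,"z":0,"spin":0},{"x":0,"y":0,"z":0,"spin":0},{"x":0,"y":0,"z":0,"spin":0}]' 0
python3 - <<'E'
from h import *
go(538.1,17.1,63,0.173)
# arc waypoints in tool x (fwd) and z (down), cm
a=np.array([0,.05,.1,.2,.3,.4,.5,.6,.7,.8,.9,1.0,1.1,1.2,1.28,1.36,1.44,1.5,1.56,1.62,1.66,1.7,1.745,1.8])
x=-89*np.cos(a)+40*np.sin(a); z=89*np.sin(a)+40*np.cos(a)
for i in range(1,len(a)): print(a[i], ((x[i]-x[i-1])/10).round(2), (-(z[i]-z[i-1])/10).round(2), 'cum',(x[i]+89).round(1),(z[i]-40).round(1))
im=vision.get_image("scene")
cv2.imwrite(f"pics/k3.png",cv2.resize(im[150:330,200:440],None,fx=3,fy=3,interpolation=cv2.INTER_CUBIC))
E
```

```text
clock: 5.0
eef_pos: [539.3, 17.3, 64.2]
tool_rot: [3.14, -0.001, 0.172]
force: [-0.2, -2.2, 6.3]
width: 14.1
t 5.0 tcp [539.3  17.3  64.2] rot [ 3.14e+00 -1.00e-03  1.72e-01] F [-0.2 -2.2  6.3] w 14.1
shift cm [-0.12 -0.    0.12] spin -0.001
0.05 0.21 -0.44 cum 2.1 4.4
0.1 0.23 -0.43 cum 4.4 8.7
0.2 0.53 -0.82 cum 9.7 16.9
0.3 0.61 -0.76 cum 15.8 24.5
0.4 0.68 -0.7 cum 22.6 31.5
0.5 0.75 -0.63 cum 30.1 37.8
0.6 0.81 -0.55 cum 38.1 43.3
0.7 0.86 -0.47 cum 46.7 47.9
0.8 0.9 -0.38 cum 55.7 51.7
0.9 0.93 -0.29 cum 65.0 54.6
1.0 0.96 -0.19 cum 74.6 56.5
1.1 0.97 -0.1 cum 84.3 57.5
1.2 0.98 0.0 cum 94.0 57.4
1.28 0.78 0.07 cum 101.8 56.7
1.36 0.77 0.13 cum 109.5 55.4
1.44 0.76 0.19 cum 117.1 53.5
1.5 0.56 0.19 cum 122.6 51.6
1.56 0.54 0.22 cum 128.0 49.4
1.62 0.53 0.25 cum 133.3 46.9
1.66 0.34 0.18 cum 136.8 45.1
1.7 0.34 0.2 cum 140.1 43.1
1.745 0.37 0.24 cum 143.8 40.7
1.8 0.44 0.31 cum 148.2 37.6
```

View pics/k3.png

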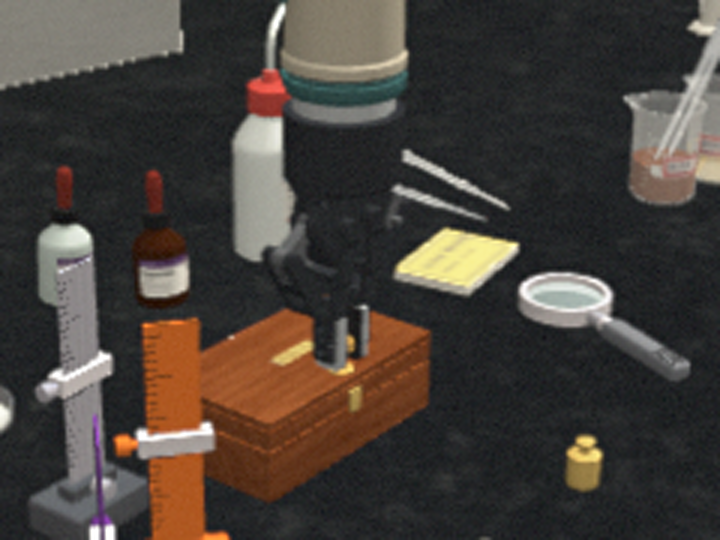

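```bash

python3 - <<'E'
from h import *
im=cv2.imread("pics/k3.png")
B=np.array([577.5,24,0]);
for zz in(58,64,70,76):
    pts=[]
    for (lx,ly) in((-51,7),(-29,7),(-51,21),(-51,-7),(-29,-7)):
        pts.append(place(np.array([[lx+1,ly,zz]]),577.5,24,.173)[0])
    print(zz,((proj("scene",pts)-[200,150]+.33)*3).round().tolist())
im2=vision.get_image("scene")
cv2.imwrite("pics/k3z.png",cv2.resize(im2[230:290,285:345],None,fx=10,fy=10,interpolation=cv2.INTER_CUBIC))
E
```

```text
58 [[345.0, 375.0], [319.0, 366.0], [331.0, 383.0], [359.0, 368.0], [332.0, 358.0]]
64 [[345.0, 367.0], [319.0, 357.0], [331.0, 375.0], [359.0, 360.0], [332.0, 350.0]]
70 [[345.0, 359.0], [319.0, 349.0], [331.0, 366.0], [359.0, 351.0], [332.0, 342.0]]
76 [[345.0, 350.0], [319.0, 341.0], [332.0, 358.0], [359.0, 343.0], [332.0, 334.0]]
```

View pics/k3z.png

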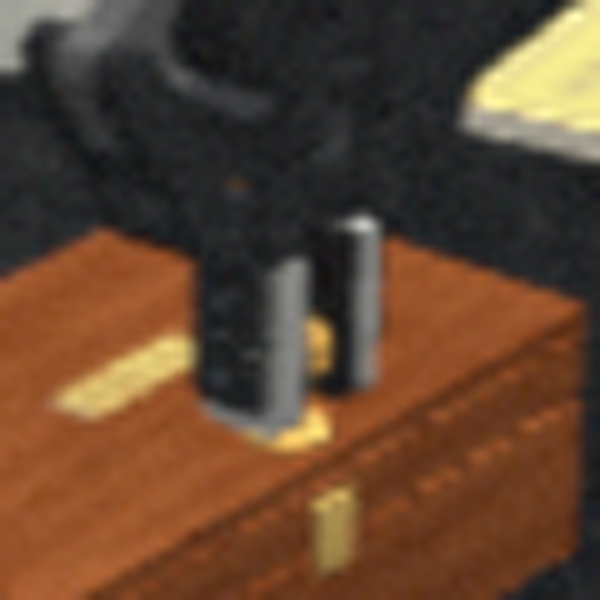

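```bash

python3 -m crank '[{"x":0,"y":0,"z":0,"spin":0},{"x":0,"y":0,"z":0,"spin":0},{"x":0,"y":0,"z":0,"spin":0}]'
```

```text
clock: 5.4
eef_pos: [539.3, 17.3, 64.2]
tool_rot: [3.14, -0.001, 0.172]
force: [-1.0, -3.2, 6.1]
width: 14.7
```

```bash

python3 -m crank '[{"x":0.21,"y":0,"z":-0.44,"spin":0},{"x":0.23,"y":0,"z":-0.43,"spin":0},{"x":0.53,"y":0,"z":-0.82,"spin":0},{"x":0.61,"y":0,"z":-0.76,"spin":0}]'
python3 - <<'E'
from h import *
im=vision.get_image("scene")
cv2.imwrite("pics/k4.png",cv2.resize(im[150:330,200:440],None,fx=3,fy=3,interpolation=cv2.INTER_CUBIC))
E
```

```text
clock: 5.8
eef_pos: [554.9, 20.2, 87.8]
tool_rot: [3.14, -0.001, 0.172]
force: [4.8, -4.5, -8.3]
width: 14.4
```

View pics/k4.png

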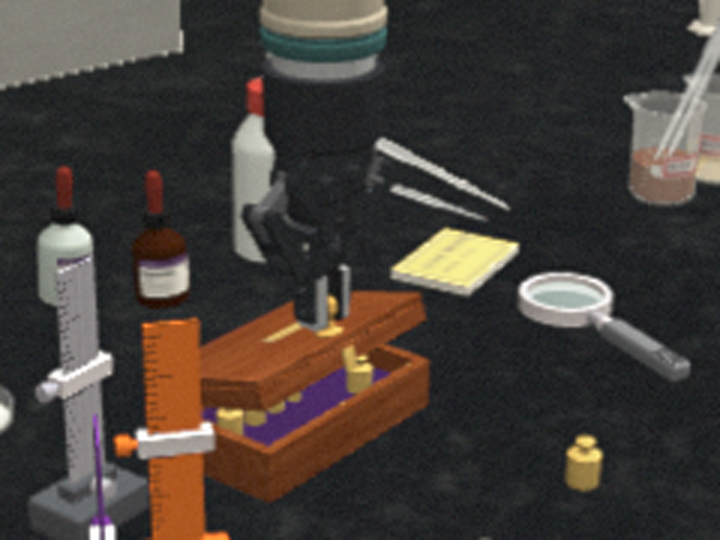

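Lid is opening, held by the knob. Continue along the arc.

```bash

python3 -m crank '[{"x":0.68,"y":0,"z":-0.7,"spin":0},{"x":0.75,"y":0,"z":-0.63,"spin":0},{"x":0.81,"y":0,"z":-0.55,"spin":0},{"x":0.86,"y":0,"z":-0.47,"spin":0},{"x":0.9,"y":0,"z":-0.38,"spin":0}]'
python3 - <<'E'
from h import *
im=vision.get_image("scene")
cv2.imwrite("pics/k5.png",cv2.resize(im[150:330,200:440],None,fx=3,fy=3,interpolation=cv2.INTER_CUBIC))
E
```

```text
clock: 6.35
eef_pos: [593.5, 27.2, 114.3]
tool_rot: [3.141, 0.001, 0.172]
force: [5.0, -4.3, -15.4]
width: 14.2
```

View pics/k5.png

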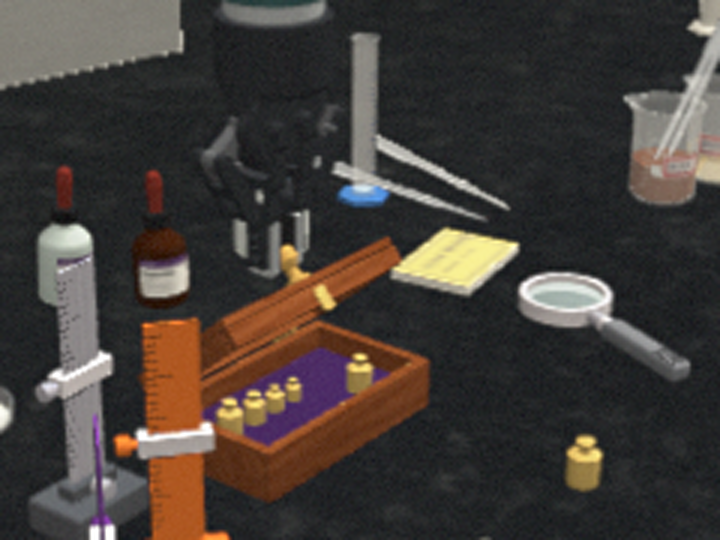

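```bash

python3 - <<'E'
from h import *
print(onz("top",[[309.5,252.4]],76.5),onz("scene",[[313.3,264]],76.5))
print(proj("scene",[[538,17,76.5]]),proj("top",[[538,17,76.5]]))
# hand pixel of knob now
for a in np.arange(.4,.95,.1):
    x=-89*np.cos(a)+40*np.sin(a); z=89*np.sin(a)+40*np.cos(a)
    w=place(np.array([[49+x,0,36.5+z]]),577.5,24,.173); print(a.round(2),w.round(1),((proj("scene",w)-[200,150]+.33)*3).round())
im=vision.get_image("scene")
cv2.imwrite("pics/k5z.png",cv2.resize(im[200:280,270:350],None,fx=8,fy=8,interpolation=cv2.INTER_CUBIC))
E
```

```text
[[540.36787751  16.91000039  76.5       ]] [[536.27835571  17.96256085  76.5       ]]
[[313.0887569  263.55848576]] [[309.44536403 253.31465049]]
0.4 [[560.4  21.  108. ]] [[313. 288.]]
0.5 [[567.7  22.3 114.3]] [[304. 276.]]
0.6 [[575.7  23.7 119.8]] [[295. 265.]]
0.7 [[584.1  25.2 124.4]] [[285. 255.]]
0.8 [[593.   26.7 128.2]] [[274. 246.]]
0.9 [[602.1  28.3 131.1]] [[264. 239.]]
```

View pics/k5z.png

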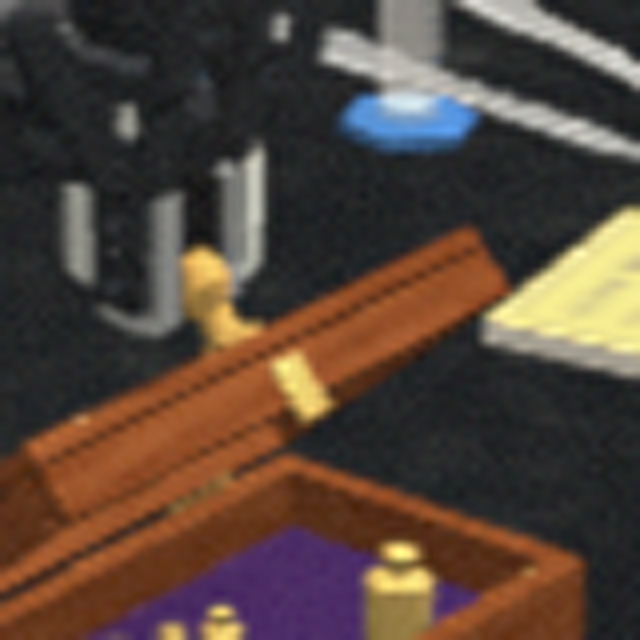

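```bash

python3 -m crank '[{"x":-0.9,"y":0,"z":0.38,"spin":0},{"x":-0.86,"y":0,"z":0.47,"spin":0},{"x":-0.81,"y":0,"z":0.55,"spin":0},{"x":-0.75,"y":0,"z":0.63,"spin":0},{"x":-0.68,"y":0,"z":0.7,"spin":0}]'
python3 -m crank '[{"x":-0.61,"y":0,"z":0.76,"spin":0},{"x":-0.2,"y":0,"z":0.35,"spin":0},{"x":0,"y":0,"z":0,"spin":0}]'
python3 - <<'E'
from h import *
im=vision.get_image("scene")
cv2.imwrite("pics/k6.png",cv2.resize(im[180:300,260:360],None,fx=6,fy=6,interpolation=cv2.INTER_CUBIC))
E
```

```text
clock: 6.95
eef_pos: [553.3, 19.9, 88.6]
tool_rot: [3.14, 0.002, 0.173]
force: [-6.0, -6.4, 7.5]
width: 14.4
clock: 7.25
eef_pos: [543.7, 18.2, 76.8]
tool_rot: [3.141, 0.005, 0.171]
force: [-5.1, -6.8, 6.5]
width: 14.0
```

View pics/k6.png

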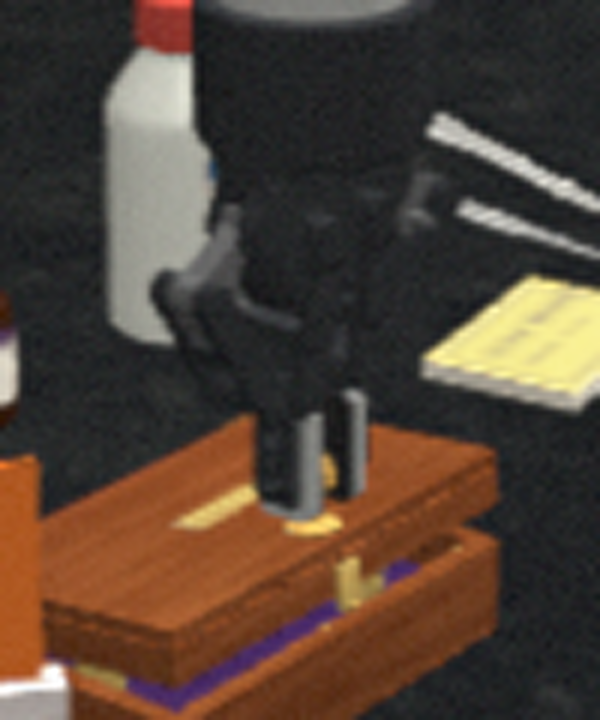

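```bash

python3 -m crank '[{"x":-0.2,"y":0,"z":0.4,"spin":0},{"x":-0.2,"y":0,"z":0.4,"spin":0},{"x":-0.1,"y":0,"z":0.2,"spin":0},{"x":0,"y":0,"z":0,"spin":0}]'
python3 - <<'E'
from h import *
im=vision.get_image("scene")
cv2.imwrite("pics/k7.png",cv2.resize(im[180:300,260:360],None,fx=6,fy=6,interpolation=cv2.INTER_CUBIC))
E
```

```text
clock: 7.7
eef_pos: [537.6, 17.1, 66.7]
tool_rot: [3.141, 0.008, 0.172]
force: [-5.7, -6.0, 7.0]
width: 14.1
```

View pics/k7.png

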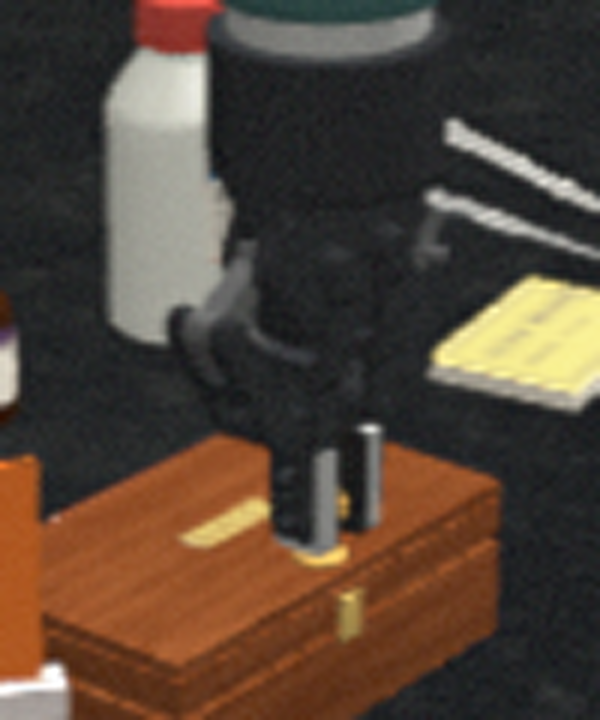

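```bash

python3 -m crank '[{"x":0,"y":0,"z":0,"spin":0},{"x":0,"y":0,"z":0,"spin":0},{"x":0,"y":0,"z":0,"spin":0}]' 40
python3 - <<'E'
from h import *
K=place(np.array([[-46,0,64]]),577.5,24,.173)[0];print(K);go(*K,.173)
im=vision.get_image("scene")
cv2.imwrite("pics/k8.png",cv2.resize(im[180:300,260:360],None,fx=6,fy=6,interpolation=cv2.INTER_CUBIC))
E
```

```text
clock: 8.05
eef_pos: [541.8, 20.3, 67.0]
tool_rot: [-3.14, -0.001, 0.174]
force: [0.4, 0.3, 0.0]
width: 34.3
[532.18665187  16.08163647  64.        ]
t 8.05 tcp [541.8  20.3  67. ] rot [-3.14e+00 -1.00e-03  1.74e-01] F [0.4 0.3 0. ] w 34.3
shift cm [-1.02  0.25  0.3 ] spin 0.001
```

View pics/k8.png

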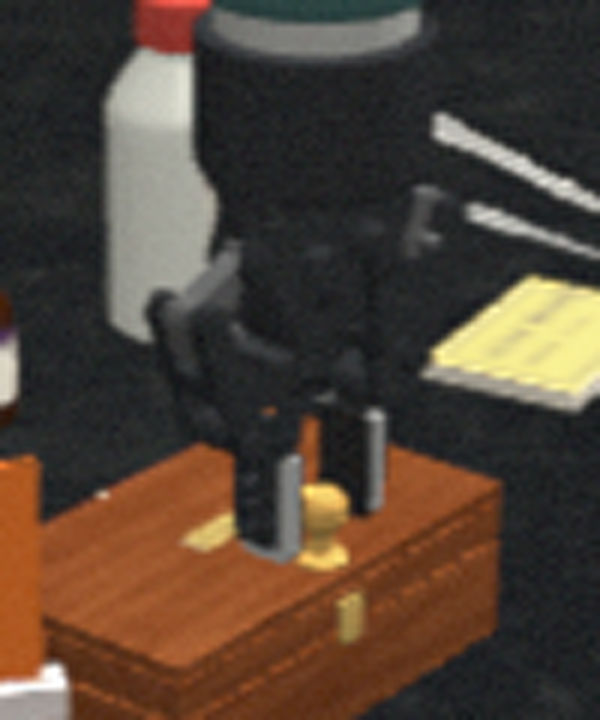

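```bash

python3 -m crank '[{"x":-0.5,"y":0.12,"z":0.15,"spin":0},{"x":-0.5,"y":0.13,"z":0.15,"spin":0},{"x":0,"y":0,"z":0,"spin":0}]'
python3 - <<'E'
from h import *
im=vision.get_image("scene")
cv2.imwrite("pics/k9.png",cv2.resize(im[180:300,260:360],None,fx=6,fy=6,interpolation=cv2.INTER_CUBIC))
E
python3 -m crank '[{"x":0,"y":0,"z":0,"spin":0},{"x":0,"y":0,"z":0,"spin":0},{"x":0,"y":0,"z":0,"spin":0},{"x":0,"y":0,"z":0,"spin":0},{"x":0,"y":0,"z":0,"spin":0}]' 0
```

```text
clock: 8.4
eef_pos: [530.3, 14.3, 63.4]
tool_rot: [-3.142, 0.002, 0.172]
force: [-0.1, 0.1, -1.0]
width: 33.9
clock: 8.95
eef_pos: [531.8, 15.8, 63.9]
tool_rot: [-3.141, -0.0, 0.174]
force: [-2.2, 5.4, 6.2]
width: 14.2
```

View pics/k9.png

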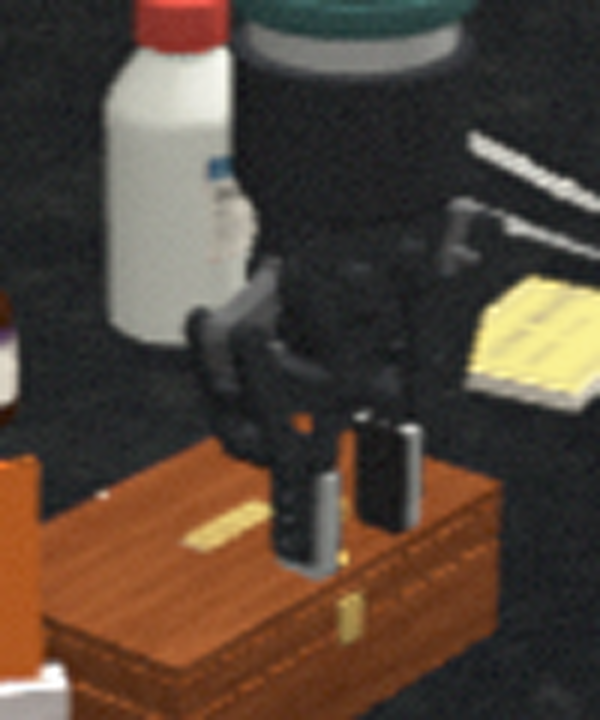

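```bash

python3 -m crank '[{"x":0.21,"y":0,"z":-0.44,"spin":0},{"x":0.23,"y":0,"z":-0.43,"spin":0},{"x":0.53,"y":0,"z":-0.82,"spin":0},{"x":0.61,"y":0,"z":-0.76,"spin":0},{"x":0.68,"y":0,"z":-0.7,"spin":0}]'
python3 -m crank '[{"x":0.75,"y":0,"z":-0.63,"spin":0},{"x":0.81,"y":0,"z":-0.55,"spin":0},{"x":0.86,"y":0,"z":-0.47,"spin":0},{"x":0.9,"y":0,"z":-0.38,"spin":0}]'
python3 - <<'E'
from h import *
im=vision.get_image("scene")
cv2.imwrite("pics/k10.png",cv2.resize(im[180:300,250:370],None,fx=5,fy=5,interpolation=cv2.INTER_CUBIC))
E
```

```text
clock: 9.45
eef_pos: [554.9, 19.9, 95.0]
tool_rot: [-3.141, -0.001, 0.174]
force: [3.4, 5.5, -9.3]
width: 13.8
clock: 9.85
eef_pos: [585.2, 25.5, 114.5]
tool_rot: [-3.14, 0.005, 0.173]
force: [-2.9, 4.9, -4.7]
width: 13.9
```

View pics/k10.png

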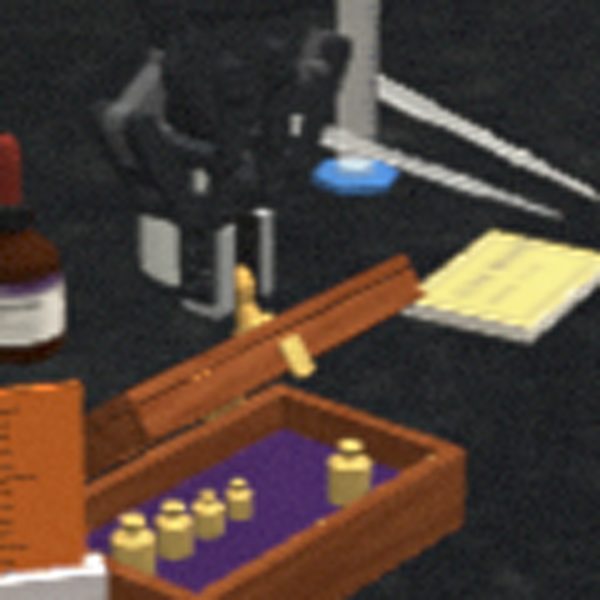

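```bash
cat >> h.py <<'E'
def lidpts(a,pts):
    P=np.array(pts,float); x,y,z=P.T
    q=np.c_[49+x*np.cos(a)+z*np.sin(a),y,36.5-x*np.sin(a)+z*np.cos(a)]
    return place(q,577.5,24,.173)
LP=[(-101,-85,21.5),(-101,-85,0),(-101,85,21.5),(-101,85,0),(-89,0,40),(-89,0,22)]
E
python3 - <<'E'
from h import *
for a in np.arange(.5,.91,.1): print(a.round(2),((proj("scene",lidpts(a,LP))-[250,180]+.4)*5).round().tolist(), lidpts(a,LP)[4].round(1))
E
```

```text
0.5 [[428.0, 281.0], [447.0, 330.0], [149.0, 423.0], [171.0, 478.0], [258.0, 311.0], [275.0, 354.0]] [567.7  22.3 114.3]
0.6 [[415.0, 260.0], [438.0, 308.0], [134.0, 400.0], [160.0, 452.0], [242.0, 292.0], [262.0, 334.0]] [575.7  23.7 119.8]
0.7 [[400.0, 240.0], [426.0, 286.0], [118.0, 377.0], [147.0, 428.0], [225.0, 276.0], [248.0, 316.0]] [584.1  25.2 124.4]
0.8 [[384.0, 221.0], [413.0, 265.0], [101.0, 356.0], [133.0, 405.0], [208.0, 261.0], [233.0, 299.0]] [593.   26.7 128.2]
0.9 [[367.0, 205.0], [399.0, 245.0], [83.0, 337.0], [117.0, 383.0], [190.0, 248.0], [217.0, 284.0]] [602.1  28.3 131.1]
```

```bash

python3 -m crank '[{"x":-0.9,"y":0,"z":0.38,"spin":0},{"x":-0.86,"y":0,"z":0.47,"spin":0},{"x":-0.81,"y":0,"z":0.55,"spin":0},{"x":-0.75,"y":0,"z":0.63,"spin":0},{"x":-0.68,"y":0,"z":0.7,"spin":0}]'
python3 -m crank '[{"x":-0.61,"y":0,"z":0.76,"spin":0},{"x":-0.4,"y":0,"z":0.75,"spin":0},{"x":-0.3,"y":0,"z":0.5,"spin":0},{"x":-0.2,"y":0,"z":0.4,"spin":0},{"x":0,"y":0,"z":0,"spin":0}]'
python3 -m crank '[{"x":0,"y":0,"z":0,"spin":0},{"x":0,"y":0,"z":0,"spin":0},{"x":0,"y":0,"z":0,"spin":0}]' 40
python3 - <<'E'
from h import *
K=place(np.array([[-42,0,59]]),577.5,24,.173)[0];print(K);go(*K,.173)
im=vision.get_image("scene")
cv2.imwrite("pics/k11.png",cv2.resize(im[180:300,250:370],None,fx=5,fy=5,interpolation=cv2.INTER_CUBIC))
E
```

```text
clock: 10.4
eef_pos: [547.1, 18.6, 88.4]
tool_rot: [-3.14, -0.0, 0.172]
force: [-1.8, 4.4, 2.9]
width: 14.0
clock: 10.9
eef_pos: [530.6, 15.6, 65.0]
tool_rot: [-3.14, 0.003, 0.172]
force: [-7.6, 4.0, 12.2]
width: 14.0
clock: 11.2
eef_pos: [533.3, 13.8, 64.2]
tool_rot: [3.14, -0.001, 0.172]
force: [0.1, 0.2, -0.4]
width: 34.3
[536.12694301  16.77018982  59.        ]
t 11.2 tcp [533.3  13.8  64.2] rot [ 3.14e+00 -1.00e-03  1.72e-01] F [ 0.1  0.2 -0.4] w 34.3
shift cm [ 0.33 -0.24  0.52] spin -0.001
```

View pics/k11.png

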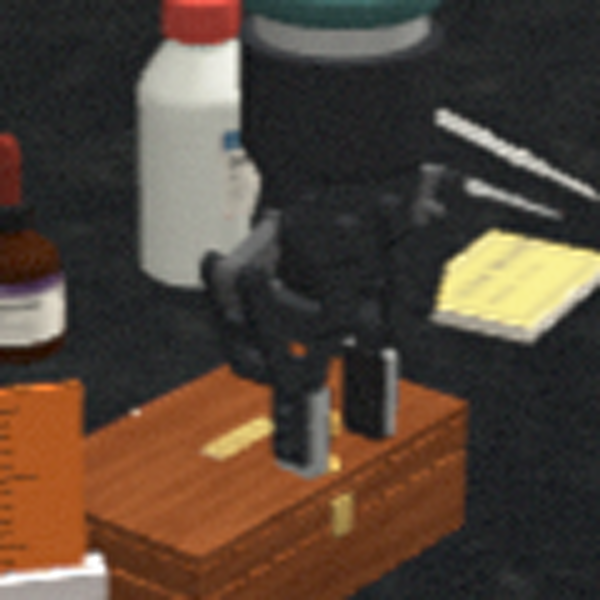

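```bash

python3 -m crank '[{"x":0.17,"y":-0.12,"z":0.26,"spin":0},{"x":0.16,"y":-0.12,"z":0.26,"spin":0},{"x":0,"y":0,"z":0,"spin":0}]'
python3 -m crank '[{"x":0,"y":0,"z":0,"spin":0},{"x":0,"y":0,"z":0,"spin":0},{"x":0,"y":0,"z":0,"spin":0},{"x":0,"y":0,"z":0,"spin":0},{"x":0,"y":0,"z":0,"spin":0}]' 0
python3 -m crank '[{"x":0.21,"y":0,"z":-0.44,"spin":0},{"x":0.23,"y":0,"z":-0.43,"spin":0},{"x":0.53,"y":0,"z":-0.82,"spin":0},{"x":0.61,"y":0,"z":-0.76,"spin":0},{"x":0,"y":0,"z":0,"spin":0}]'
python3 - <<'E'
from h import *
im=vision.get_image("scene")
cv2.imwrite("pics/k12.png",cv2.resize(im[180:300,250:370],None,fx=5,fy=5,interpolation=cv2.INTER_CUBIC))
for a in np.arange(0,.41,.1): print(a.round(2),((proj("scene",lidpts(a,LP))-[250,180]+.4)*5).round().tolist(), lidpts(a,LP)[4].round(1))
E
```

```text
clock: 11.55
eef_pos: [535.5, 18.2, 58.4]
tool_rot: [-3.141, 0.0, 0.173]
force: [0.1, 0.0, -0.6]
width: 34.1
clock: 12.05
eef_pos: [535.6, 16.7, 59.0]
tool_rot: [3.14, -0.0, 0.172]
force: [0.0, -4.9, 0.2]
width: 14.6
clock: 12.55
eef_pos: [548.7, 19.1, 83.3]
tool_rot: [3.141, 0.005, 0.172]
force: [-3.1, -5.2, -1.1]
width: 14.6
0.0 [[470.0, 398.0], [468.0, 445.0], [197.0, 552.0], [198.0, 603.0], [317.0, 420.0], [317.0, 461.0]] [538.1  17.1  76.5]
0.1 [[465.0, 374.0], [468.0, 423.0], [191.0, 526.0], [196.0, 579.0], [308.0, 396.0], [312.0, 439.0]] [542.5  17.9  85.2]
0.2 [[459.0, 350.0], [466.0, 400.0], [184.0, 500.0], [193.0, 554.0], [298.0, 374.0], [305.0, 417.0]] [547.7  18.8  93.4]
0.3 [[450.0, 327.0], [462.0, 377.0], [174.0, 474.0], [188.0, 529.0], [286.0, 352.0], [296.0, 395.0]] [553.7  19.8 101. ]
0.4 [[440.0, 304.0], [455.0, 353.0], [162.0, 448.0], [180.0, 503.0], [272.0, 330.0], [286.0, 374.0]] [560.4  21.  108. ]
```

View pics/k12.png

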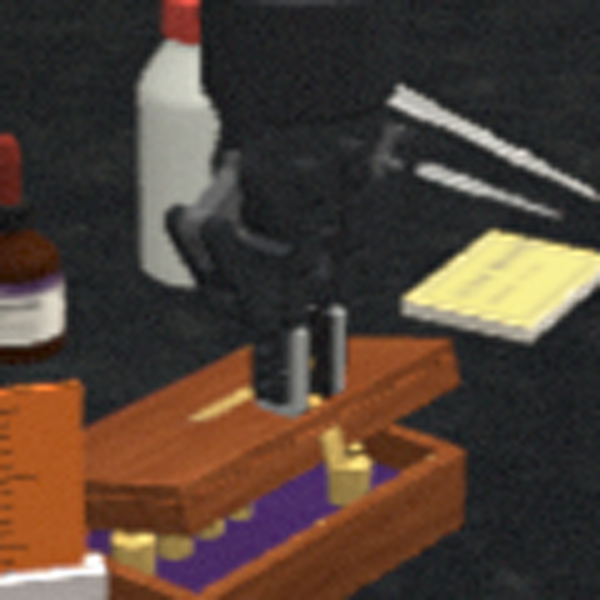

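```bash

python3 -m crank '[{"x":0.68,"y":0,"z":-0.7,"spin":0},{"x":0.75,"y":0,"z":-0.63,"spin":0},{"x":0.81,"y":0,"z":-0.55,"spin":0},{"x":0.86,"y":0,"z":-0.47,"spin":0},{"x":0.9,"y":0,"z":-0.38,"spin":0}]'
python3 - <<'E'
from h import *
im=vision.get_image("scene")
cv2.imwrite("pics/k13.png",cv2.resize(im[180:300,250:370],None,fx=5,fy=5,interpolation=cv2.INTER_CUBIC))
E
```

```text
clock: 13.1
eef_pos: [588.1, 26.3, 110.1]
tool_rot: [3.141, 0.005, 0.172]
force: [-0.6, -4.3, -7.1]
width: 14.4
```

View pics/k13.png

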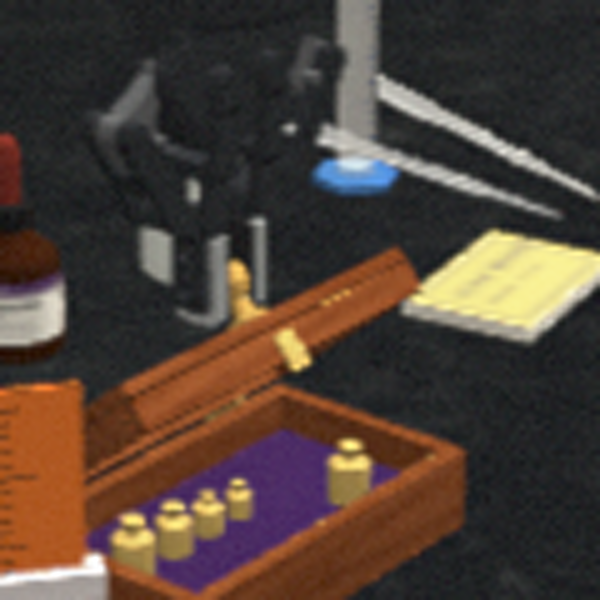

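```bash

python3 -m crank '[{"x":-0.9,"y":0,"z":0.38,"spin":0},{"x":-0.86,"y":0,"z":0.47,"spin":0},{"x":-0.81,"y":0,"z":0.55,"spin":0},{"x":-0.75,"y":0,"z":0.63,"spin":0},{"x":-0.68,"y":0,"z":0.7,"spin":0}]'
python3 -m crank '[{"x":-0.61,"y":0,"z":0.76,"spin":0},{"x":-0.4,"y":0,"z":0.75,"spin":0},{"x":-0.3,"y":0,"z":0.5,"spin":0},{"x":-0.2,"y":0,"z":0.4,"spin":0},{"x":0,"y":0,"z":0,"spin":0}]'
python3 -m crank '[{"x":0,"y":0,"z":0,"spin":0},{"x":0,"y":0,"z":0,"spin":0},{"x":0,"y":0,"z":0,"spin":0}]' 40
python3 - <<'E'
from h import *
K=place(np.array([[-50,0,59.5]]),577.5,24,.173)[0];print(K);go(*K,.173)
E
```

```text
clock: 13.65
eef_pos: [552.0, 19.7, 83.9]
tool_rot: [3.14, -0.005, 0.172]
force: [1.4, -6.0, 3.1]
width: 14.4
clock: 14.15
eef_pos: [535.9, 16.8, 61.1]
tool_rot: [3.14, -0.002, 0.172]
force: [-3.4, -6.1, 17.1]
width: 14.6
clock: 14.45
eef_pos: [535.6, 19.3, 59.1]
tool_rot: [-3.14, -0.0, 0.174]
force: [0.5, 0.1, -0.4]
width: 34.2
[528.24636073  15.39308312  59.5       ]
t 14.45 tcp [535.6  19.3  59.1] rot [-3.14  -0.     0.174] F [ 0.5  0.1 -0.4] w 34.2
shift cm [-0.79  0.25 -0.04] spin 0.001
```

```bash

python3 -m crank '[{"x":-0.4,"y":0.13,"z":0,"spin":0},{"x":-0.4,"y":0.13,"z":0,"spin":0},{"x":0,"y":0,"z":0,"spin":0}]'
python3 -m crank '[{"x":0,"y":0,"z":0,"spin":0},{"x":0,"y":0,"z":0,"spin":0},{"x":0,"y":0,"z":0,"spin":0},{"x":0,"y":0,"z":0,"spin":0},{"x":0,"y":0,"z":0,"spin":0}]' 0
python3 -m crank '[{"x":0.21,"y":0,"z":-0.44,"spin":0},{"x":0.23,"y":0,"z":-0.43,"spin":0},{"x":0.53,"y":0,"z":-0.82,"spin":0},{"x":0.61,"y":0,"z":-0.76,"spin":0},{"x":0.68,"y":0,"z":-0.7,"spin":0}]'
python3 -m crank '[{"x":0.75,"y":0,"z":-0.63,"spin":0},{"x":0.81,"y":0,"z":-0.55,"spin":0},{"x":0.86,"y":0,"z":-0.47,"spin":0},{"x":0.9,"y":0,"z":-0.38,"spin":0}]'
python3 - <<'E'
from h import *
im=vision.get_image("scene")
cv2.imwrite("pics/k14.png",cv2.resize(im[160:280,230:350],None,fx=5,fy=5,interpolation=cv2.INTER_CUBIC))
for a in np.arange(.5,1,.1): print(a.round(2),((proj("scene",lidpts(a,LP))-[230,160]+.4)*5).round().tolist(), lidpts(a,LP)[4].round(1))
E
```

```text
clock: 14.75
eef_pos: [527.5, 13.6, 59.1]
tool_rot: [-3.142, 0.002, 0.172]
force: [0.1, 0.5, 0.6]
width: 33.8
clock: 15.25
eef_pos: [528.1, 15.1, 59.5]
tool_rot: [-3.14, 0.001, 0.174]
force: [-3.0, 3.8, 5.6]
width: 12.9
clock: 15.75
eef_pos: [545.0, 18.1, 90.2]
tool_rot: [-3.14, 0.012, 0.174]
force: [-11.6, 2.5, 6.6]
width: 9.6
clock: 16.15
eef_pos: [563.1, 21.2, 108.2]
tool_rot: [-3.138, 0.044, 0.172]
force: [-48.7, -5.5, 63.6]
width: 7.1
0.5 [[528.0, 381.0], [547.0, 430.0], [249.0, 523.0], [271.0, 578.0], [358.0, 411.0], [375.0, 454.0]] [567.7  22.3 114.3]
0.6 [[515.0, 360.0], [538.0, 408.0], [234.0, 500.0], [260.0, 552.0], [342.0, 392.0], [362.0, 434.0]] [575.7  23.7 119.8]
0.7 [[500.0, 340.0], [526.0, 386.0], [218.0, 477.0], [247.0, 528.0], [325.0, 376.0], [348.0, 416.0]] [584.1  25.2 124.4]
0.8 [[484.0, 321.0], [513.0, 365.0], [201.0, 456.0], [233.0, 505.0], [308.0, 361.0], [333.0, 399.0]] [593.   26.7 128.2]
0.9 [[467.0, 305.0], [499.0, 345.0], [183.0, 437.0], [217.0, 483.0], [290.0, 348.0], [317.0, 384.0]] [602.1  28.3 131.1]
```

View pics/k14.png

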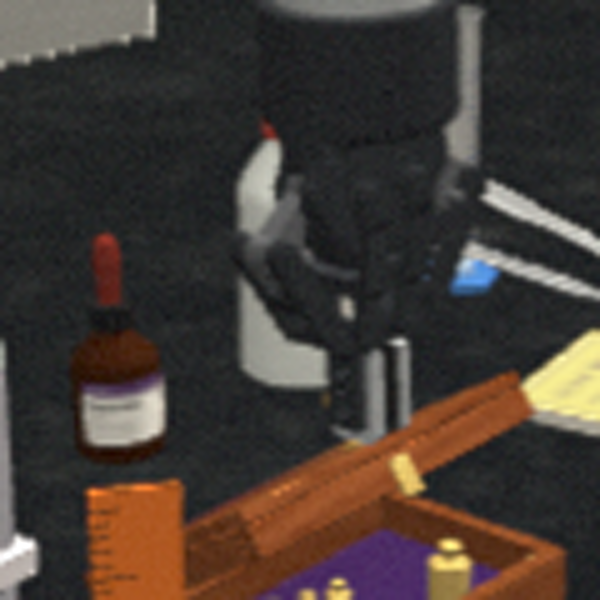

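```bash

python3 -m crank '[{"x":-1.2,"y":0,"z":0,"spin":0},{"x":-0.8,"y":0,"z":0.2,"spin":0}]'
python3 - <<'E'
from h import *
im=vision.get_image("scene")
cv2.imwrite("pics/k15.png",cv2.resize(im[180:300,260:340],None,fx=7,fy=7,interpolation=cv2.INTER_CUBIC)[:600])
E
```

```text
clock: 16.4
eef_pos: [557.6, 19.9, 110.0]
tool_rot: [-3.14, 0.011, 0.172]
force: [-8.8, 3.7, 10.4]
width: -0.0
```

View pics/k15.png

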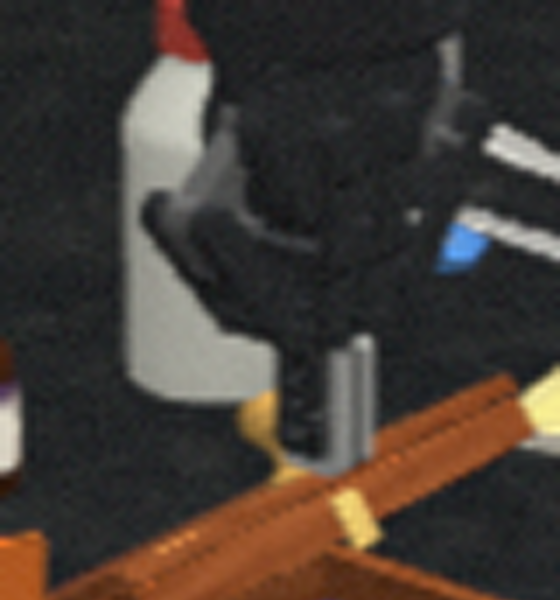

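```bash

python3 -m crank '[{"x":-0.75,"y":0,"z":0.6,"spin":0},{"x":-0.7,"y":0,"z":0.7,"spin":0},{"x":-0.65,"y":0,"z":0.7,"spin":0}]'
python3 -m crank '[{"x":-0.6,"y":0,"z":0.7,"spin":0},{"x":-0.5,"y":0,"z":0.5,"spin":0},{"x":-0.5,"y":0,"z":0.3,"spin":0}]'
python3 - <<'E'
from h import *
im=vision.get_image("scene")
cv2.imwrite("pics/k16.png",cv2.resize(im[180:300,250:370],None,fx=5,fy=5,interpolation=cv2.INTER_CUBIC))
E
```

```text
clock: 16.75
eef_pos: [537.2, 15.6, 88.9]
tool_rot: [-3.141, 0.011, 0.172]
force: [-10.4, 0.5, 8.4]
width: 0.5
clock: 17.05
eef_pos: [526.5, 12.9, 73.7]
tool_rot: [3.141, 0.001, 0.172]
force: [0.1, 0.3, -0.6]
width: -0.4
```

View pics/k16.png

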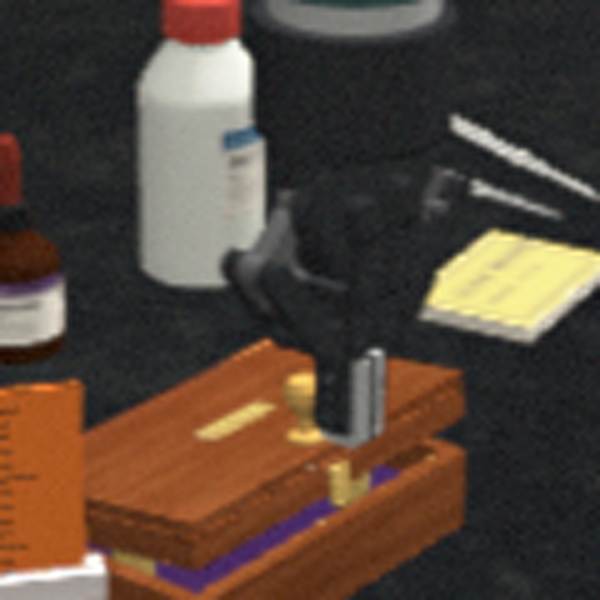

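```bash

python3 -m crank '[{"x":-0.5,"y":0,"z":-1,"spin":0},{"x":0,"y":0,"z":-1.5,"spin":0},{"x":0,"y":0,"z":0,"spin":0}]' 40
python3 - <<'E'
from h import *
K=place(np.array([[-47,0,58]]),577.5,24,.173)[0];print(K);go(*K,.173)
im=vision.get_image("scene")
cv2.imwrite("pics/k17.png",cv2.resize(im[180:300,250:370],None,fx=5,fy=5,interpolation=cv2.INTER_CUBIC))
E
```

```text
clock: 17.4
eef_pos: [525.3, 12.5, 101.6]
tool_rot: [3.14, -0.006, 0.172]
force: [1.5, -0.0, 0.6]
width: 34.1
[531.20157908  15.90949813  58.        ]
t 17.4 tcp [525.3  12.5 101.6] rot [ 3.14  -0.006  0.172] F [ 1.5 -0.   0.6] w 34.1
shift cm [ 0.62 -0.24  4.36] spin -0.001
```

View pics/k17.png

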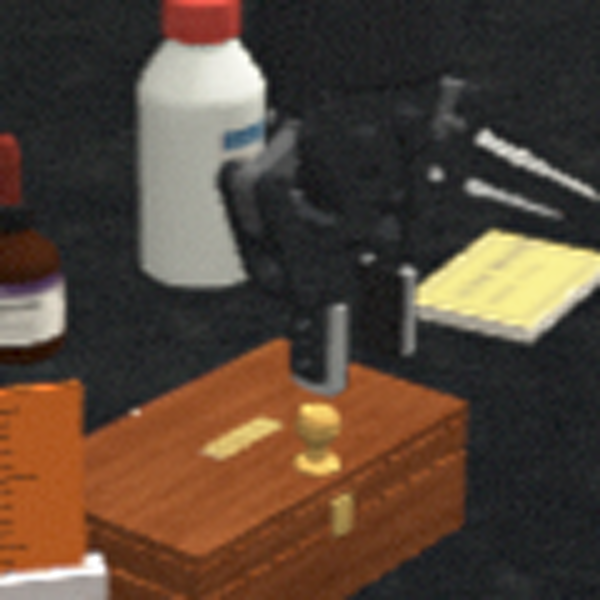

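```bash

python3 -m crank '[{"x":0.62,"y":-0.24,"z":1,"spin":0},{"x":0,"y":0,"z":1.5,"spin":0},{"x":0,"y":0,"z":1.3,"spin":0},{"x":0,"y":0,"z":0.5,"spin":0},{"x":0,"y":0,"z":0,"spin":0}]'
python3 -m crank '[{"x":0,"y":0,"z":0,"spin":0},{"x":0,"y":0,"z":0,"spin":0},{"x":0,"y":0,"z":0,"spin":0},{"x":0,"y":0,"z":0,"spin":0},{"x":0,"y":0,"z":0,"spin":0}]' 0
```

```text
clock: 17.95
eef_pos: [527.7, 16.6, 56.5]
tool_rot: [-3.141, 0.001, 0.173]
force: [-2.3, 0.9, 12.7]
width: 34.1
clock: 18.45
eef_pos: [529.5, 15.5, 57.6]
tool_rot: [3.14, -0.003, 0.172]
force: [-3.0, -2.4, 20.1]
width: 14.3
```

```bash

python3 -m crank '[{"x":0,"y":0,"z":0,"spin":0},{"x":0.1,"y":0,"z":-0.15,"spin":0},{"x":0.1,"y":0,"z":-0.1,"spin":0}]' 30
python3 -c "
from h import *
K=place(np.array([[-46,0,59]]),577.5,24,.173)[0];go(*K,.173)"
```

```text
clock: 18.75
eef_pos: [530.1, 16.7, 58.1]
tool_rot: [-3.142, 0.001, 0.173]
force: [0.6, 0.4, 0.1]
width: 25.7
t 18.75 tcp [530.1  16.7  58.1] rot [-3.142e+00  1.000e-03  1.730e-01] F [0.6 0.4 0.1] w 25.7
shift cm [ 0.2   0.1  -0.09] spin -0.0
```

```bash

python3 -m crank '[{"x":0.2,"y":0.1,"z":-0.08,"spin":0},{"x":0,"y":0,"z":0,"spin":0},{"x":0,"y":0,"z":0,"spin":0},{"x":0,"y":0,"z":0,"spin":0}]' 0
python3 -m crank '[{"x":0.21,"y":0,"z":-0.44,"spin":0},{"x":0.23,"y":0,"z":-0.43,"spin":0},{"x":0.53,"y":0,"z":-0.82,"spin":0},{"x":0.61,"y":0,"z":-0.76,"spin":0},{"x":0.68,"y":0,"z":-0.7,"spin":0}]'
```

```text
clock: 19.15
eef_pos: [531.1, 15.8, 58.9]
tool_rot: [-3.141, 0.003, 0.173]
force: [-3.0, -1.3, 0.4]
width: 14.2
clock: 19.65
eef_pos: [548.1, 18.9, 90.8]
tool_rot: [-3.141, 0.014, 0.173]
force: [-14.7, -1.5, 6.3]
width: 13.2
```

```bash

python3 - <<'E'
from h import *
im=vision.get_image("scene")
cv2.imwrite("pics/k18.png",cv2.resize(im[200:300,260:360],None,fx=6,fy=6,interpolation=cv2.INTER_CUBIC))
for a in np.arange(.1,.51,.1): print(a.round(2),((proj("scene",lidpts(a,LP))-[260,200]+.4)*6).round().tolist(), lidpts(a,LP)[4].round(1))
E
```

```text
0.1 [[498.0, 329.0], [502.0, 387.0], [170.0, 512.0], [176.0, 575.0], [310.0, 356.0], [314.0, 407.0]] [542.5  17.9  85.2]
0.2 [[491.0, 300.0], [499.0, 360.0], [160.0, 480.0], [172.0, 545.0], [297.0, 328.0], [306.0, 380.0]] [547.7  18.8  93.4]
0.3 [[481.0, 272.0], [494.0, 332.0], [149.0, 449.0], [165.0, 514.0], [283.0, 302.0], [296.0, 354.0]] [553.7  19.8 101. ]
0.4 [[468.0, 244.0], [487.0, 304.0], [135.0, 418.0], [156.0, 484.0], [267.0, 277.0], [283.0, 329.0]] [560.4  21.  108. ]
0.5 [[454.0, 218.0], [477.0, 276.0], [119.0, 388.0], [145.0, 453.0], [249.0, 253.0], [270.0, 304.0]] [567.7  22.3 114.3]
```

View pics/k18.png

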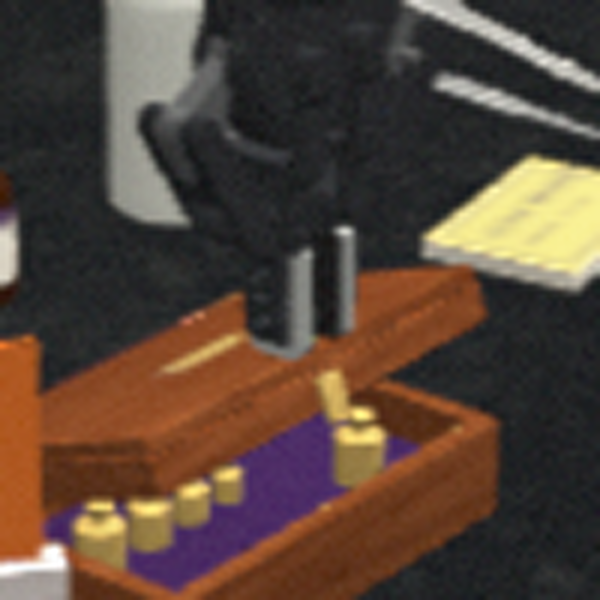

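```bash

python3 -m crank '[{"x":0.55,"y":0,"z":-0.85,"spin":0},{"x":0.6,"y":0,"z":-0.8,"spin":0}]'
```

```text
clock: 19.9
eef_pos: [561.0, 21.4, 108.4]
tool_rot: [-3.141, 0.01, 0.173]
force: [-20.3, -1.4, 28.4]
width: 8.5
```

```bash

python3 -m crank '[{"x":-0.8,"y":0,"z":0.1,"spin":0},{"x":-0.6,"y":0,"z":0.4,"spin":0},{"x":-0.7,"y":0,"z":0.6,"spin":0},{"x":-0.65,"y":0,"z":0.7,"spin":0},{"x":-0.6,"y":0,"z":0.7,"spin":0}]'
python3 -m crank '[{"x":-0.4,"y":0,"z":0.6,"spin":0},{"x":-0.4,"y":0,"z":0.5,"spin":0},{"x":-0.4,"y":0,"z":0.4,"spin":0}]'
python3 - <<'E'
from h import *
K=place(np.array([[-45.5,0,60.5]]),577.5,24,.173)[0];print(K);go(*K,.173)
im=vision.get_image("scene")
cv2.imwrite("pics/k19.png",cv2.resize(im[180:300,250:370],None,fx=5,fy=5,interpolation=cv2.INTER_CUBIC))
E
```

```text
clock: 20.4
eef_pos: [532.4, 16.3, 83.4]
tool_rot: [-3.141, 0.0, 0.173]
force: [-4.1, -0.9, 2.9]
width: 0.2
clock: 20.7
eef_pos: [522.9, 14.6, 67.8]
tool_rot: [3.141, -0.004, 0.173]
force: [-0.6, -0.2, -0.7]
width: 0.2
[532.67918826  16.16770564  60.5       ]
t 20.7 tcp [522.9  14.6  67.8] rot [ 3.141 -0.004  0.173] F [-0.6 -0.2 -0.7] w 0.2
shift cm [0.99 0.01 0.73] spin 0.0
```

View pics/k19.png

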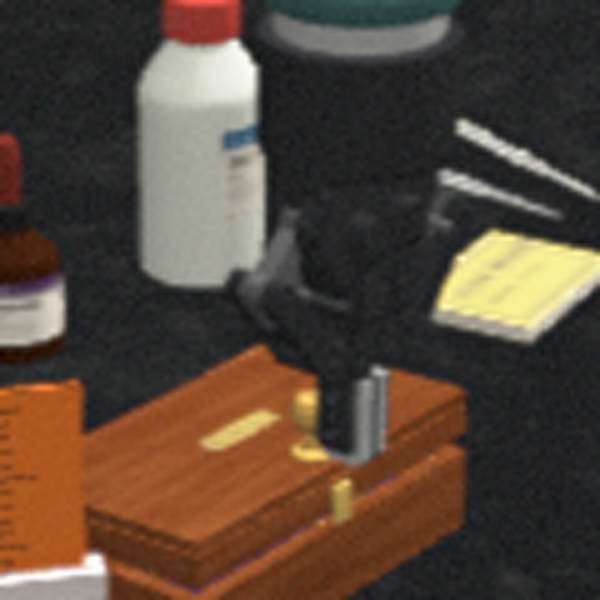

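```bash

python3 - <<'E'
from h import *
A=[.1,.2,.3,.4,.5,.6,.7,.8,.9,1.0,1.05,1.1]
Z=[-13,-12.5,-12,-11,-9.5,-8,-6,-4,-2,.5,1.5,2.5]
B=R.from_euler('z',.173).as_matrix()
s=ctrl.read_state(); cur=B.T@(s['eef_pos']-[577.5,24,0])
cur=np.array([cur[0]-49,cur[2]-36.5])
for a,z in zip(A,Z):
    t=np.array([-89*np.cos(a)+40*np.sin(a)-17, 89*np.sin(a)+40*np.cos(a)+z])
    print(a,((t-cur)/10*[1,-1]).round(2)); cur=t
E
```

```text
0.1 [ 0.41 -0.5 ]
0.2 [ 0.53 -0.87]
0.3 [ 0.61 -0.81]
0.4 [ 0.68 -0.8 ]
0.5 [ 0.75 -0.78]
0.6 [ 0.81 -0.7 ]
0.7 [ 0.86 -0.67]
0.8 [ 0.9  -0.58]
0.9 [ 0.93 -0.49]
1.0 [ 0.96 -0.44]
1.05 [ 0.48 -0.16]
1.1 [ 0.49 -0.14]
```

```bash

python3 -m crank '[{"x":0.41,"y":0,"z":-0.5,"spin":0},{"x":0.53,"y":0,"z":-0.87,"spin":0},{"x":0.61,"y":0,"z":-0.81,"spin":0},{"x":0.68,"y":0,"z":-0.8,"spin":0},{"x":0.75,"y":0,"z":-0.78,"spin":0}]' 11
python3 - <<'E'
from h import *
im=vision.get_image("scene")
cv2.imwrite("pics/k20.png",cv2.resize(im[180:300,250:370],None,fx=5,fy=5,interpolation=cv2.INTER_CUBIC))
E
```

```text
clock: 21.25
eef_pos: [551.2, 19.4, 106.6]
tool_rot: [3.142, -0.001, 0.173]
force: [-2.5, -1.2, 2.6]
width: 9.4
```

View pics/k20.png

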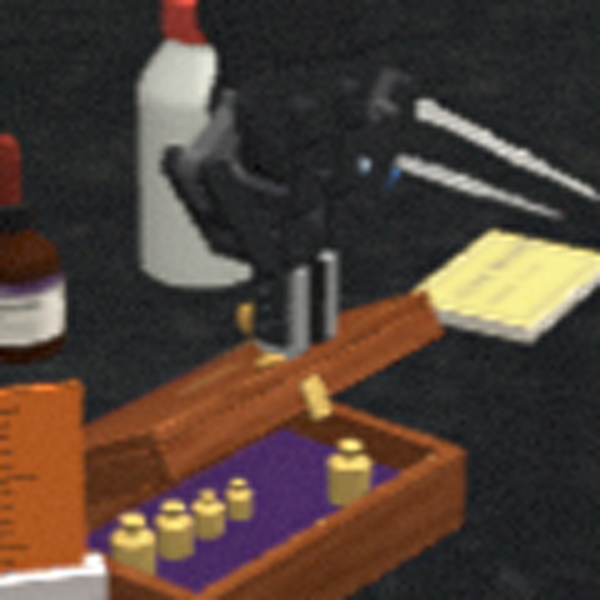

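```bash

python3 -m crank '[{"x":0.81,"y":0,"z":-0.7,"spin":0},{"x":0.86,"y":0,"z":-0.67,"spin":0},{"x":0.9,"y":0,"z":-0.58,"spin":0},{"x":0.93,"y":0,"z":-0.49,"spin":0}]'
python3 - <<'E'
from h import *
im=vision.get_image("scene")
cv2.imwrite("pics/k21.png",cv2.resize(im[160:280,230:350],None,fx=5,fy=5,interpolation=cv2.INTER_CUBIC))
for a in np.arange(.7,1.4,.1): print(a.round(2),((proj("scene",lidpts(a,LP))-[230,160]+.4)*5).round().tolist(), lidpts(a,LP)[4].round(1))
E
```

```text
clock: 21.7
eef_pos: [586.7, 25.5, 130.3]
tool_rot: [3.141, -0.002, 0.173]
force: [-0.6, -0.2, 0.1]
width: 9.5
0.7 [[500.0, 340.0], [526.0, 386.0], [218.0, 477.0], [247.0, 528.0], [325.0, 376.0], [348.0, 416.0]] [584.1  25.2 124.4]
0.8 [[484.0, 321.0], [513.0, 365.0], [201.0, 456.0], [233.0, 505.0], [308.0, 361.0], [333.0, 399.0]] [593.   26.7 128.2]
0.9 [[467.0, 305.0], [499.0, 345.0], [183.0, 437.0], [217.0, 483.0], [290.0, 348.0], [317.0, 384.0]] [602.1  28.3 131.1]
1.0 [[449.0, 290.0], [483.0, 327.0], [164.0, 420.0], [200.0, 462.0], [271.0, 338.0], [300.0, 370.0]] [611.6  30.  133. ]
1.1 [[430.0, 277.0], [466.0, 310.0], [144.0, 406.0], [183.0, 443.0], [253.0, 330.0], [283.0, 359.0]] [621.1  31.6 134. ]
1.2 [[411.0, 266.0], [449.0, 296.0], [124.0, 393.0], [164.0, 426.0], [235.0, 324.0], [266.0, 349.0]] [630.7  33.3 133.9]
1.3 [[392.0, 258.0], [431.0, 283.0], [105.0, 383.0], [145.0, 412.0], [217.0, 320.0], [249.0, 342.0]] [640.3  35.  133. ]
```

View pics/k21.png

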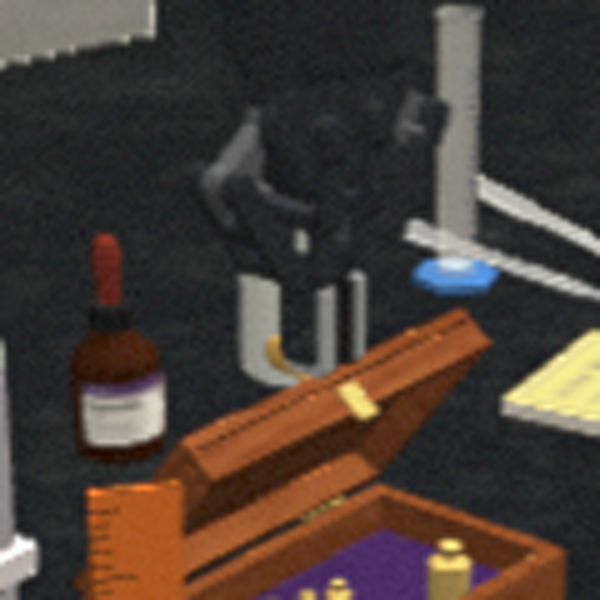

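```bash

python3 -m crank '[{"x":0.48,"y":0,"z":-0.22,"spin":0},{"x":0.48,"y":0,"z":-0.22,"spin":0},{"x":0.48,"y":0,"z":-0.16,"spin":0},{"x":0.3,"y":0,"z":-0.08,"spin":0},{"x":0,"y":0,"z":0,"spin":0}]'
python3 - <<'E'
from h import *
im=vision.get_image("scene")
cv2.imwrite("pics/k22.png",cv2.resize(im[160:280,230:350],None,fx=5,fy=5,interpolation=cv2.INTER_CUBIC))
E
```

```text
clock: 22.25
eef_pos: [602.6, 28.4, 136.2]
tool_rot: [3.142, -0.001, 0.173]
force: [0.2, 0.5, 0.6]
width: 9.5
```

View pics/k22.png

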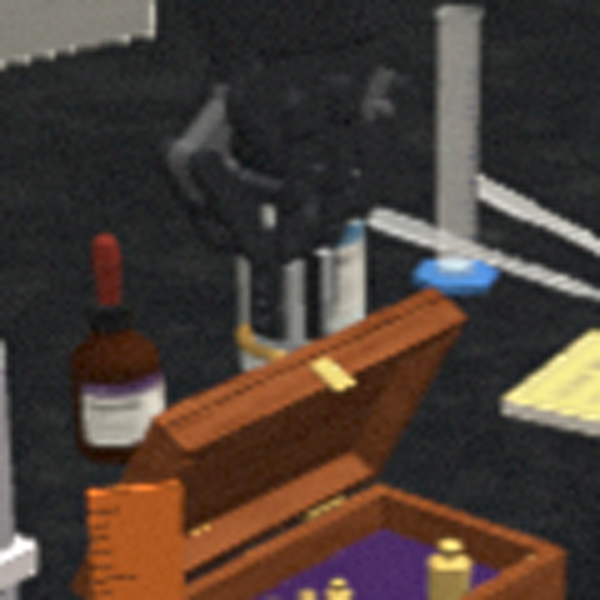

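```bash

python3 -m crank '[{"x":0.3,"y":0,"z":-0.06,"spin":0},{"x":0.3,"y":0,"z":-0.04,"spin":0},{"x":0,"y":0,"z":0,"spin":0}]' 14
python3 - <<'E'
from h import *
im=vision.get_image("scene")
cv2.imwrite("pics/k23.png",cv2.resize(im[160:280,230:350],None,fx=5,fy=5,interpolation=cv2.INTER_CUBIC))
E
```

```text
clock: 22.6
eef_pos: [608.6, 29.4, 137.3]
tool_rot: [3.142, -0.001, 0.173]
force: [0.2, -0.4, -0.6]
width: 11.9
```

View pics/k23.png

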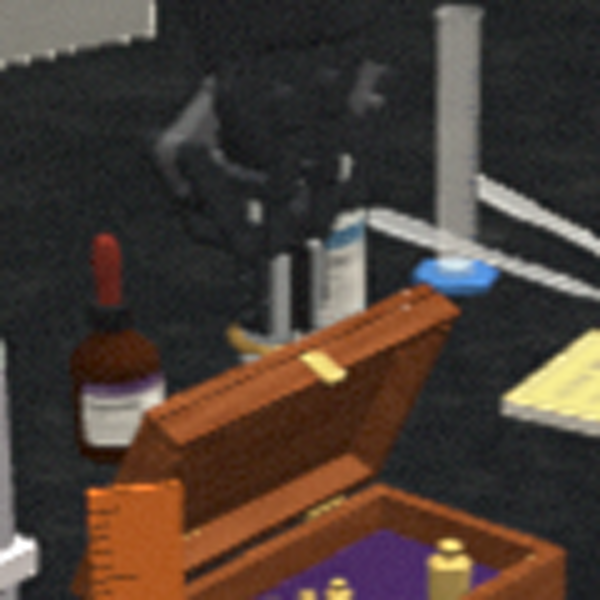

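```bash

python3 -m crank '[{"x":0.9,"y":0,"z":0,"spin":0}]' 27; python3 -m crank '[{"x":0.8,"y":0,"z":0.4,"spin":0},{"x":0,"y":0,"z":0,"spin":0}]' 0
python3 - <<'E'
from h import *
im=vision.get_image("scene")
cv2.imwrite("pics/k24.png",cv2.resize(im[160:280,230:350],None,fx=5,fy=5,interpolation=cv2.INTER_CUBIC))
E
```

```text
clock: 22.75
eef_pos: [616.1, 30.5, 137.2]
tool_rot: [3.142, 0.002, 0.172]
force: [-0.0, -0.6, 0.8]
width: 22.5
clock: 22.95
eef_pos: [629.1, 33.7, 136.5]
tool_rot: [-3.141, -0.008, 0.173]
force: [-1.6, 2.6, 19.0]
width: 9.0
```

View pics/k24.png

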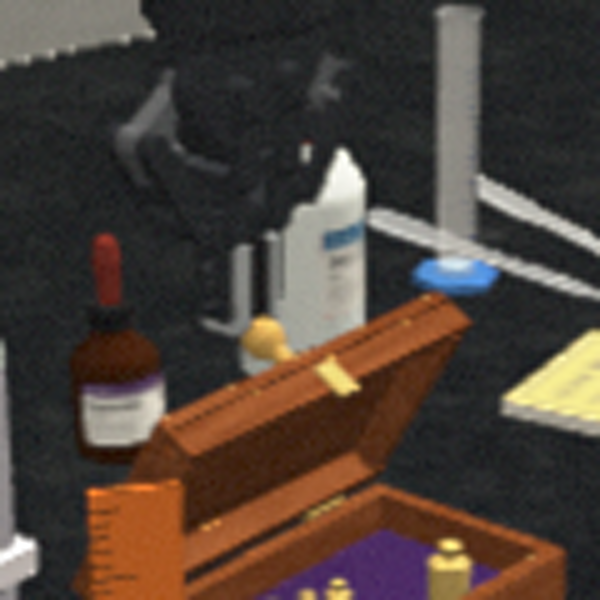

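```bash

python3 -m crank '[{"x":-1.5,"y":0,"z":1.0,"spin":0}]' 30; python3 -m crank '[{"x":-0.6,"y":0,"z":0.3,"spin":0},{"x":0,"y":0,"z":0,"spin":0}]' 0
python3 - <<'E'
from h import *
im=vision.get_image("scene")
cv2.imwrite("pics/k25.png",cv2.resize(im[160:280,230:350],None,fx=5,fy=5,interpolation=cv2.INTER_CUBIC))
E
```

```text
clock: 23.1
eef_pos: [614.9, 29.3, 125.4]
tool_rot: [3.14, -0.009, 0.172]
force: [-0.9, 0.1, -0.9]
width: 18.9
clock: 23.3
eef_pos: [603.1, 28.5, 119.4]
tool_rot: [-3.141, 0.002, 0.173]
force: [-0.7, 0.2, 0.3]
width: -0.2
```

View pics/k25.png

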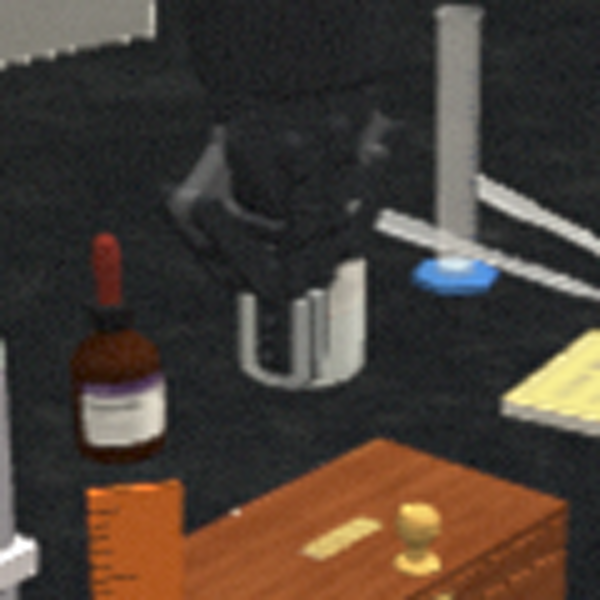

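```bash

python3 -c "
from h import *
K=place(np.array([[-60,0,66]]),577.5,24,.173)[0];go(*K,.173)"
python3 -m crank '[{"x":-4,"y":0,"z":0,"spin":0},{"x":-4.1,"y":0,"z":0.5,"spin":0},{"x":0,"y":0.1,"z":2.5,"spin":0},{"x":0,"y":0,"z":2,"spin":0},{"x":0,"y":0,"z":0,"spin":0}]' 11
python3 - <<'E'
from h import *
im=vision.get_image("scene")
cv2.imwrite("pics/k26.png",cv2.resize(im[180:300,250:370],None,fx=5,fy=5,interpolation=cv2.INTER_CUBIC))
A=[.1,.2,.3,.4,.5,.6,.7,.8,.9,1.0,1.05,1.1,1.15]
Z=[-13,-12.5,-12,-11,-9.5,-8,-6,-4,-2,.5,1.5,2.5,3.3]
B=R.from_euler('z',.173).as_matrix()
s=ctrl.read_state(); cur=B.T@(s['eef_pos']-[577.5,24,0]);print(cur)
cur=np.array([cur[0]-49,cur[2]-36.5])
for a,z in zip(A,Z):
    t=np.array([-89*np.cos(a)+40*np.sin(a)-17, 89*np.sin(a)+40*np.cos(a)+z])
    print(a,((t-cur)/10*[1,-1]).round(2)); cur=t
E
```

```text
t 23.35 tcp [604.1  28.8 119.9] rot [-3.141  0.     0.173] F [ 0.1 -0.4 -0.1] w 0.0
shift cm [-8.7   0.01  5.39] spin -0.0
clock: 23.85
eef_pos: [522.9, 14.1, 68.5]
tool_rot: [-3.141, 0.004, 0.173]
force: [-2.9, 1.9, 0.3]
width: 9.6
[-55.04483042  -0.40957366  69.44406329]
0.1 [ 0.25 -0.27]
0.2 [ 0.53 -0.87]
0.3 [ 0.61 -0.81]
0.4 [ 0.68 -0.8 ]
0.5 [ 0.75 -0.78]
0.6 [ 0.81 -0.7 ]
0.7 [ 0.86 -0.67]
0.8 [ 0.9  -0.58]
0.9 [ 0.93 -0.49]
1.0 [ 0.96 -0.44]
1.05 [ 0.48 -0.16]
1.1 [ 0.49 -0.14]
1.15 [ 0.49 -0.09]
```

View pics/k26.png

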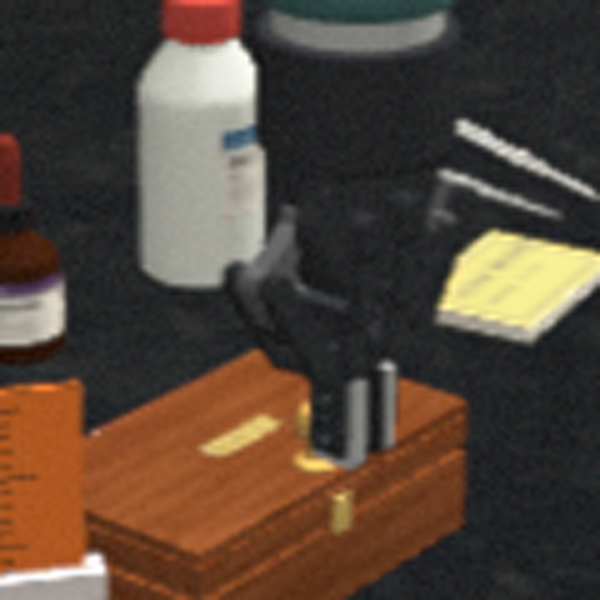

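```bash

python3 -m crank '[{"x":0.3,"y":0,"z":-0.3,"spin":0},{"x":0.53,"y":0,"z":-0.87,"spin":0},{"x":0.61,"y":0,"z":-0.81,"spin":0},{"x":0.68,"y":0,"z":-0.8,"spin":0},{"x":0.75,"y":0,"z":-0.78,"spin":0}]'
python3 -m crank '[{"x":0.81,"y":0,"z":-0.7,"spin":0},{"x":0.86,"y":0,"z":-0.67,"spin":0},{"x":0.9,"y":0,"z":-0.58,"spin":0},{"x":0.93,"y":0,"z":-0.49,"spin":0},{"x":0.6,"y":0,"z":-0.25,"spin":0}]'
python3 -m crank '[{"x":0.48,"y":0,"z":-0.2,"spin":0},{"x":0.4,"y":0,"z":-0.15,"spin":0},{"x":0.3,"y":0,"z":-0.08,"spin":0},{"x":0,"y":0,"z":0,"spin":0}]' 14
python3 - <<'E'
from h import *
im=vision.get_image("scene")
cv2.imwrite("pics/k27.png",cv2.resize(im[160:280,230:350],None,fx=5,fy=5,interpolation=cv2.INTER_CUBIC))
E
```

```text
clock: 24.4
eef_pos: [552.1, 19.1, 107.5]
tool_rot: [-3.141, 0.001, 0.173]
force: [-3.3, 0.7, 2.9]
width: 9.5
clock: 24.9
eef_pos: [595.0, 25.5, 133.4]
tool_rot: [3.141, -0.002, 0.172]
force: [0.8, 0.2, -0.6]
width: 9.2
clock: 25.3
eef_pos: [605.0, 27.7, 136.9]
tool_rot: [3.142, -0.0, 0.173]
force: [0.0, -0.5, 0.3]
width: 12.4
```

View pics/k27.png

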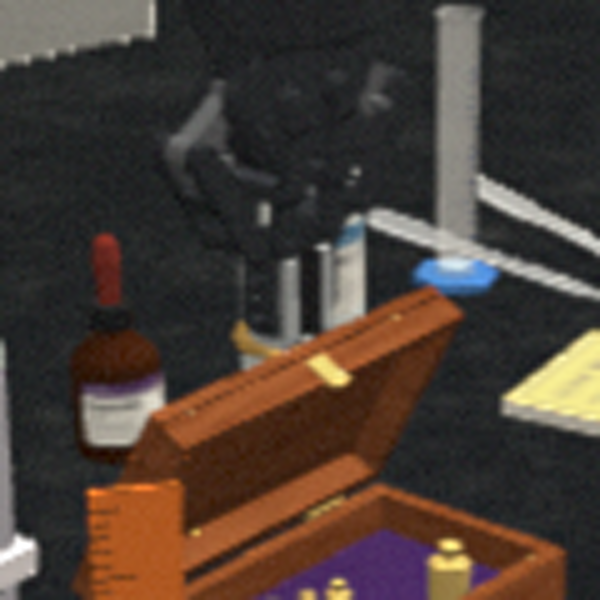

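```bash

python3 -m crank '[{"x":0.35,"y":0,"z":-0.03,"spin":0},{"x":0.35,"y":0,"z":-0.02,"spin":0},{"x":0,"y":0,"z":0,"spin":0}]'
python3 - <<'E'
from h import *
im=vision.get_image("scene")
cv2.imwrite("pics/k28.png",cv2.resize(im[160:280,230:350],None,fx=5,fy=5,interpolation=cv2.INTER_CUBIC))
E
```

```text
clock: 25.65
eef_pos: [612.3, 29.0, 137.6]
tool_rot: [3.142, -0.001, 0.173]
force: [0.1, -0.5, 0.9]
width: 12.2
```

View pics/k28.png

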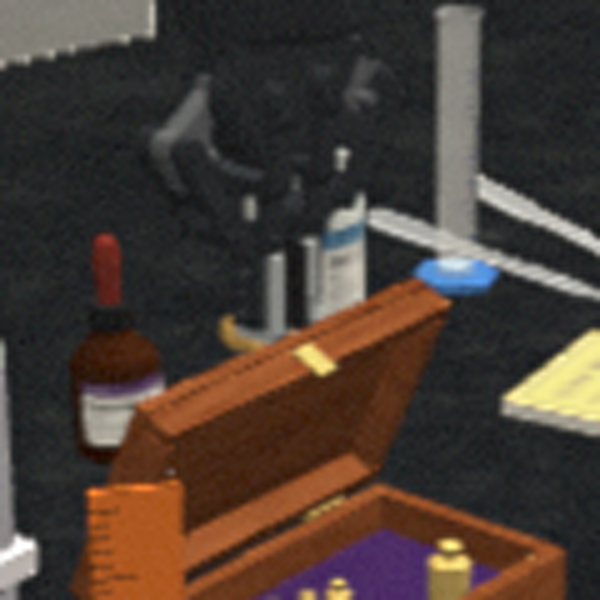

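```bash

python3 -m crank '[{"x":0.9,"y":0,"z":0.35,"spin":0}]' 27; python3 -m crank '[{"x":0.4,"y":0,"z":0.7,"spin":0},{"x":0,"y":0,"z":0,"spin":0}]' 0
python3 - <<'E'
from h import *
im=vision.get_image("scene")
cv2.imwrite("pics/k29.png",cv2.resize(im[160:280,230:350],None,fx=5,fy=5,interpolation=cv2.INTER_CUBIC))
E
```

```text
clock: 25.8
eef_pos: [620.3, 29.9, 136.7]
tool_rot: [3.141, 0.0, 0.172]
force: [-8.0, -0.5, 44.2]
width: 22.8
clock: 26.0
eef_pos: [636.3, 33.6, 137.9]
tool_rot: [3.141, -0.027, 0.173]
force: [1.1, 2.9, 45.9]
width: 0.1
```

View pics/k29.png

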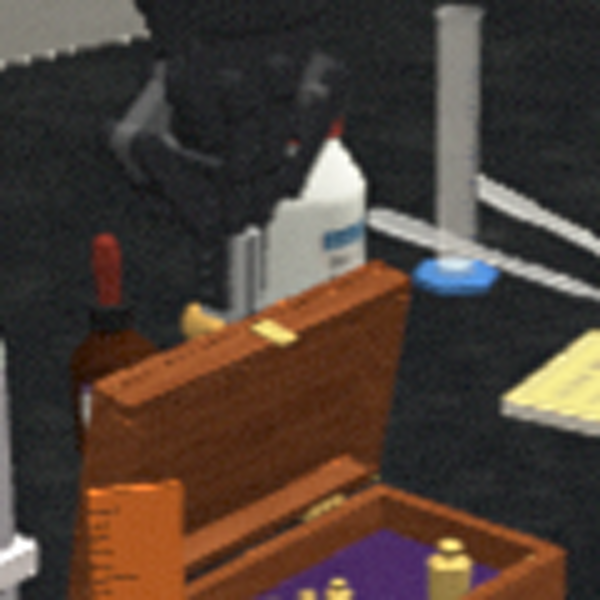

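```bash

python3 -m crank '[{"x":0.9,"y":0,"z":-0.3,"spin":0}]'
python3 - <<'E'
from h import *
im=vision.get_image("scene")
cv2.imwrite("pics/k30.png",cv2.resize(im[160:280,230:350],None,fx=5,fy=5,interpolation=cv2.INTER_CUBIC))
print(ctrl.read_state()['eef_pos'],ctrl.read_state()['force'])
for a in np.arange(1.2,1.8,.1): print(a.round(2),((proj("scene",lidpts(a,LP))-[230,160]+.4)*5).round().tolist(), lidpts(a,LP)[[0,1,4]].round(1).tolist())
E
```

```text
clock: 26.15
eef_pos: [640.7, 34.5, 138.3]
tool_rot: [-3.142, -0.018, 0.173]
force: [0.2, 1.8, 19.4]
width: 0.2
[642.26036293  34.81130292 137.92263142] [ 3.80949619  2.30385682 31.79967297]
1.2 [[411.0, 266.0], [449.0, 296.0], [124.0, 393.0], [164.0, 426.0], [235.0, 324.0], [266.0, 349.0]] [[624.1, -54.1, 138.4], [604.3, -57.6, 130.6], [630.7, 33.3, 133.9]]
1.3 [[392.0, 258.0], [431.0, 283.0], [105.0, 383.0], [145.0, 412.0], [217.0, 320.0], [249.0, 342.0]] [[634.2, -52.4, 139.6], [613.8, -55.9, 133.8], [640.3, 35.0, 133.0]]
1.4 [[373.0, 252.0], [412.0, 272.0], [85.0, 376.0], [126.0, 400.0], [199.0, 319.0], [232.0, 337.0]] [[644.4, -50.6, 139.7], [623.5, -54.3, 136.0], [649.7, 36.6, 131.0]]
1.5 [[354.0, 249.0], [393.0, 264.0], [66.0, 371.0], [107.0, 390.0], [183.0, 320.0], [215.0, 334.0]] [[654.5, -48.8, 138.8], [633.4, -52.5, 137.2], [658.9, 38.2, 128.1]]
1.6 [[336.0, 247.0], [375.0, 258.0], [47.0, 369.0], [87.0, 382.0], [167.0, 323.0], [199.0, 333.0]] [[664.5, -47.1, 136.8], [643.3, -50.8, 137.5], [667.7, 39.8, 124.3]]
1.7 [[318.0, 248.0], [356.0, 254.0], [30.0, 370.0], [69.0, 377.0], [152.0, 329.0], [184.0, 334.0]] [[674.2, -45.4, 133.9], [653.2, -49.1, 136.7], [676.1, 41.2, 119.6]]
1.8 [[301.0, 252.0], [338.0, 253.0], [13.0, 373.0], [50.0, 375.0], [138.0, 336.0], [169.0, 337.0]] [[683.6, -43.7, 130.0], [663.0, -47.3, 134.9], [684.1, 42.6, 114.1]]
```

View pics/k30.png

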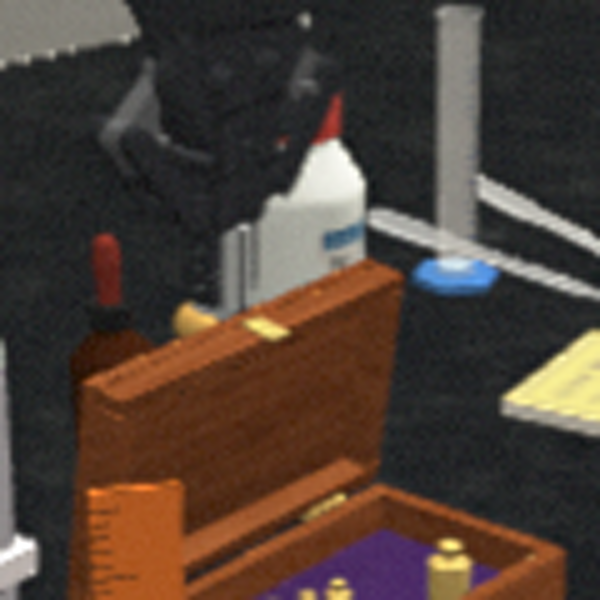

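```bash

python3 -m crank '[{"x":0.4,"y":0,"z":0.02,"spin":0},{"x":0.4,"y":0,"z":0.03,"spin":0},{"x":0.4,"y":0,"z":0.04,"spin":0}]'
python3 - <<'E'
from h import *
im=vision.get_image("scene")
cv2.imwrite("pics/k31.png",cv2.resize(im[160:280,230:350],None,fx=5,fy=5,interpolation=cv2.INTER_CUBIC))
E
```

```text
clock: 26.5
eef_pos: [654.0, 36.9, 136.6]
tool_rot: [3.141, -0.021, 0.173]
force: [4.5, 2.9, 24.5]
width: 0.2
```

View pics/k31.png

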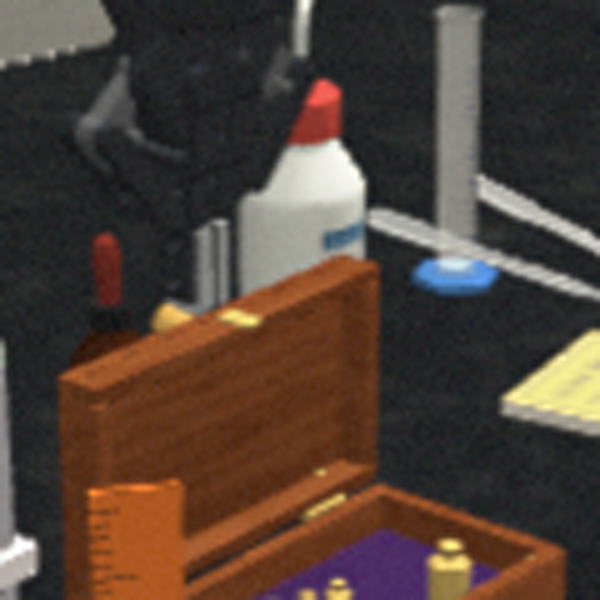

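```bash

python3 -m crank '[{"x":0.35,"y":0,"z":0.06,"spin":0},{"x":0.35,"y":0,"z":0.07,"spin":0},{"x":0.3,"y":0,"z":0.08,"spin":0},{"x":0.2,"y":0,"z":0.06,"spin":0}]'
python3 - <<'E'
from h import *
im=vision.get_image("scene")
cv2.imwrite("pics/k32.png",cv2.resize(im[160:280,220:340],None,fx=5,fy=5,interpolation=cv2.INTER_CUBIC))
for a in np.arange(1.6,1.8,.05): print(a.round(2),((proj("scene",lidpts(a,LP))-[220,160]+.4)*5).round().tolist())
E
```

```text
clock: 26.95
eef_pos: [666.6, 39.3, 133.4]
tool_rot: [3.142, -0.022, 0.174]
force: [6.3, 2.6, 22.4]
width: -0.2
1.6 [[386.0, 247.0], [425.0, 258.0], [97.0, 369.0], [137.0, 382.0], [217.0, 323.0], [249.0, 333.0]]
1.65 [[377.0, 248.0], [416.0, 256.0], [89.0, 369.0], [128.0, 380.0], [209.0, 326.0], [241.0, 333.0]]
1.7 [[368.0, 248.0], [406.0, 254.0], [80.0, 370.0], [119.0, 377.0], [202.0, 329.0], [234.0, 334.0]]
1.75 [[359.0, 250.0], [397.0, 253.0], [71.0, 371.0], [109.0, 376.0], [195.0, 332.0], [226.0, 335.0]]
```

View pics/k32.png

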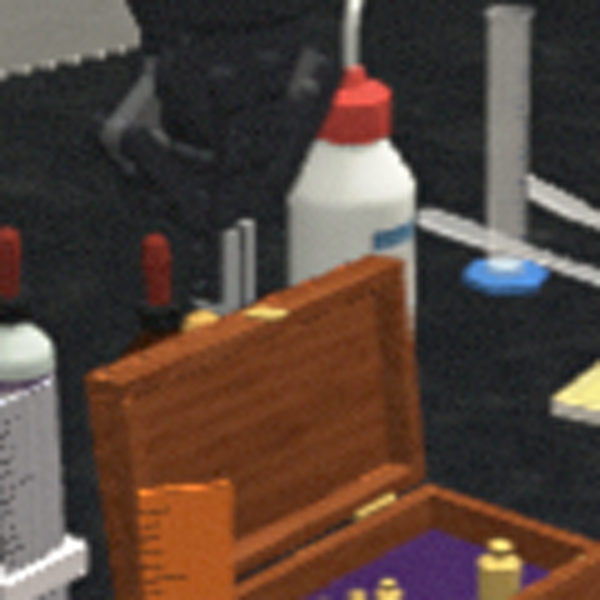

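```bash

python3 -m crank '[{"x":0.25,"y":0,"z":0.06,"spin":0},{"x":0.25,"y":0,"z":0.06,"spin":0},{"x":0.2,"y":0,"z":0.05,"spin":0}]'
python3 - <<'E'
from h import *
im=vision.get_image("scene")
cv2.imwrite("pics/k33.png",cv2.resize(im[160:280,220:340],None,fx=5,fy=5,interpolation=cv2.INTER_CUBIC))
E
```

```text
clock: 27.3
eef_pos: [672.3, 40.3, 131.2]
tool_rot: [-3.142, -0.019, 0.174]
force: [2.3, 2.3, 25.1]
width: 0.1
```

View pics/k33.png

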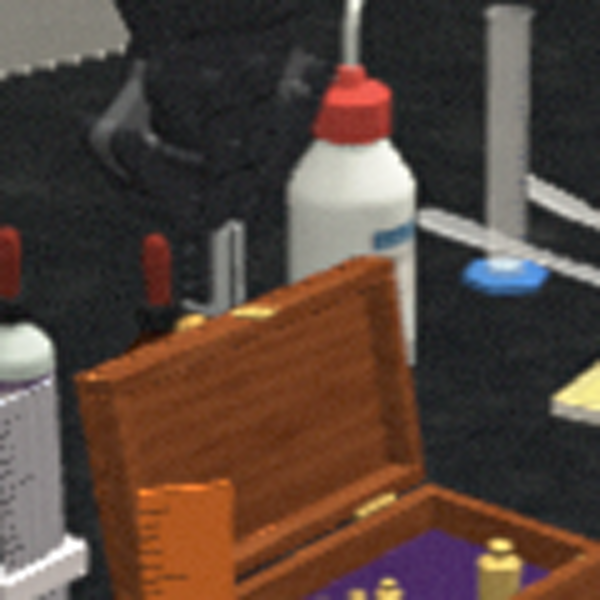

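```bash

python3 -m crank '[{"x":0,"y":0,"z":-1.5,"spin":0},{"x":0,"y":0,"z":-3,"spin":0},{"x":0,"y":0,"z":-4,"spin":0},{"x":-3,"y":2,"z":-2,"spin":0.12},{"x":-3,"y":3,"z":0,"spin":0.12}]'
python3 - <<'E'
from h import *
im=vision.get_image("scene"); np.save("s34.npy",im)
cv2.imwrite("pics/k34.png",cv2.resize(im[160:330,200:440],None,fx=3,fy=3,interpolation=cv2.INTER_CUBIC))
t=vision.get_image("top"); np.save("t34.npy",t)
def draw(n,im,x0,y0,x1,y1,f,p,name):
    c=cv2.resize(im[y0:y1,x0:x1],None,fx=f,fy=f,interpolation=cv2.INTER_CUBIC)
    for g in LOUPE[:2]:
        q=(proj(n,place(g,*p))-[x0,y0]+.5)*f
        if len(g)>8:
            for h in(q[:40],q[40:]): cv2.polylines(c,[h.round().astype(int)],True,(0,255,0),1)
        else: cv2.polylines(c,[cv2.convexHull(q.astype(np.float32)).round().astype(int)],True,(0,255,0),1)
    return c
p=[592,-260,-.19]
a=draw("scene",im,365,230,440,285,7,p,0); b=draw("top",t,390,215,435,300,6,p,0)
h=max(a.shape[0],b.shape[0]);z=np.zeros((h,a.shape[1]+b.shape[1],3),np.uint8);z[:a.shape[0],:a.shape[1]]=a;z[:b.shape[0],a.shape[1]:]=b
cv2.imwrite("pics/l1.png",z)
E
```

```text
clock: 27.85
eef_pos: [611.3, -17.2, 232.9]
tool_rot: [-3.14, -0.007, -0.069]
force: [0.5, -1.6, -0.7]
width: -0.1
```

View pics/k34.png

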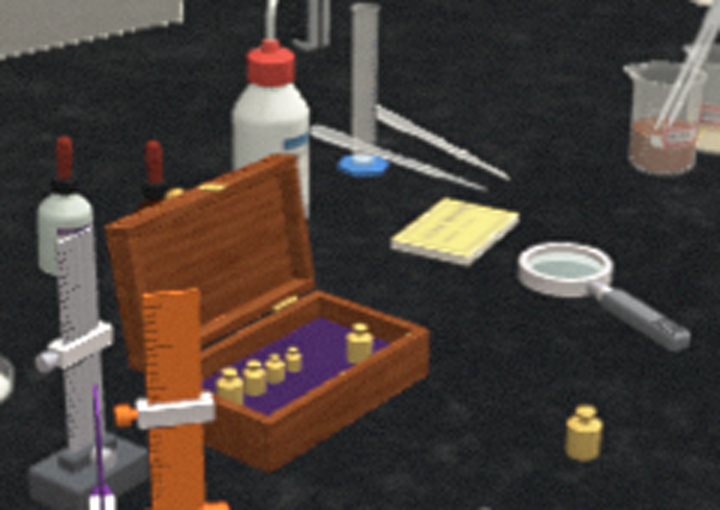

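View pics/l1.png

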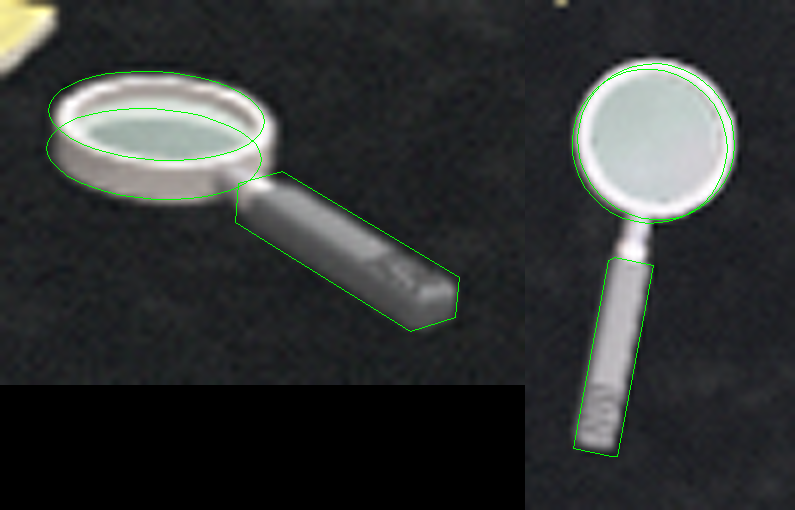

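```bash

python3 -m crank '[{"x":0,"y":0,"z":0,"spin":0.118},{"x":-0.77,"y":4.07,"z":1,"spin":0},{"x":-0.77,"y":4.07,"z":2,"spin":0},{"x":-0.77,"y":4.07,"z":2.8,"spin":0},{"x":-0.77,"y":4.07,"z":2.8,"spin":0}]' 50
python3 -m crank '[{"x":-0.77,"y":4.07,"z":2.8,"spin":0},{"x":-0.77,"y":4.07,"z":2.8,"spin":0},{"x":0,"y":0,"z":0,"spin":0}]'
python3 - <<'E'
from h import *
go(520.7,-248.6,3.5,-.187)
im=vision.get_image("scene")
cv2.imwrite("pics/l2.png",cv2.resize(im[150:300,340:480],None,fx=4,fy=4,interpolation=cv2.INTER_CUBIC))
E
```

```text
clock: 28.45
eef_pos: [548.5, -173.8, 143.0]
tool_rot: [3.142, -0.0, -0.184]
force: [0.3, -1.1, -0.3]
width: 42.5
clock: 28.75
eef_pos: [512.4, -256.7, 84.0]
tool_rot: [3.138, 0.009, -0.195]
force: [-1.2, 0.3, 0.5]
width: 42.2
t 28.75 tcp [ 512.4 -256.7   84. ] rot [ 3.138  0.009 -0.195] F [-1.2  0.3  0.5] w 42.2
shift cm [ 0.73 -0.98  8.04] spin -0.008
```

View pics/l2.png

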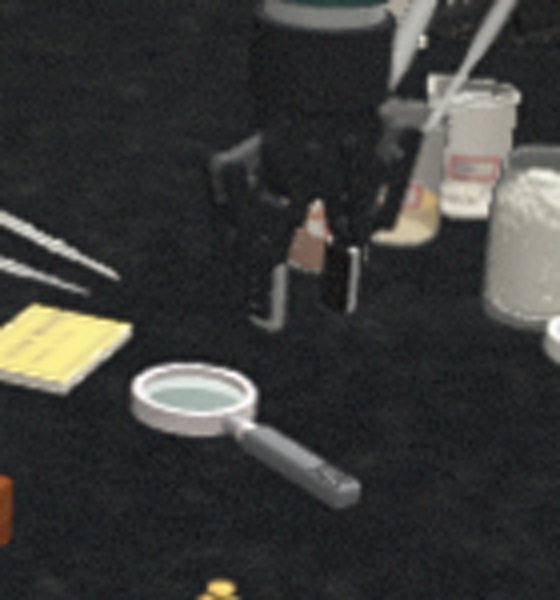

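```bash

python3 -m crank '[{"x":0,"y":0,"z":2,"spin":0},{"x":0,"y":0,"z":1,"spin":0},{"x":0,"y":0,"z":0,"spin":0}]'
python3 -c "from h import *;go(520.7,-248.6,3.5,-.187)"
```

```text
clock: 29.1
eef_pos: [518.6, -248.1, 56.6]
tool_rot: [-3.14, 0.003, -0.183]
force: [-0.7, 0.6, 0.3]
width: 42.4
t 29.1 tcp [ 518.6 -248.1   56.6] rot [-3.14e+00  3.00e-03 -1.83e-01] F [-0.7  0.6  0.3] w 42.4
shift cm [0.22 0.02 5.31] spin 0.004
```

```bash

python3 -m crank '[{"x":0.15,"y":0,"z":2,"spin":0},{"x":0,"y":0,"z":1.7,"spin":0},{"x":0,"y":0,"z":1.2,"spin":0},{"x":0,"y":0,"z":0.3,"spin":0},{"x":0,"y":0,"z":0,"spin":0}]'
python3 - <<'E'
from h import *
go(520.7,-248.6,3.5,-.187)
im=vision.get_image("scene")
cv2.imwrite("pics/l3.png",cv2.resize(im[180:300,340:460],None,fx=5,fy=5,interpolation=cv2.INTER_CUBIC))
E
```

```text
clock: 29.6
eef_pos: [520.6, -249.9, 5.8]
tool_rot: [-3.141, 0.0, -0.185]
force: [-0.5, -0.1, -0.3]
width: 42.8
t 29.6 tcp [ 520.6 -249.9    5.8] rot [-3.141  0.    -0.185] F [-0.5 -0.1 -0.3] w 42.8
shift cm [-0.01 -0.13  0.23] spin 0.002
```

View pics/l3.png

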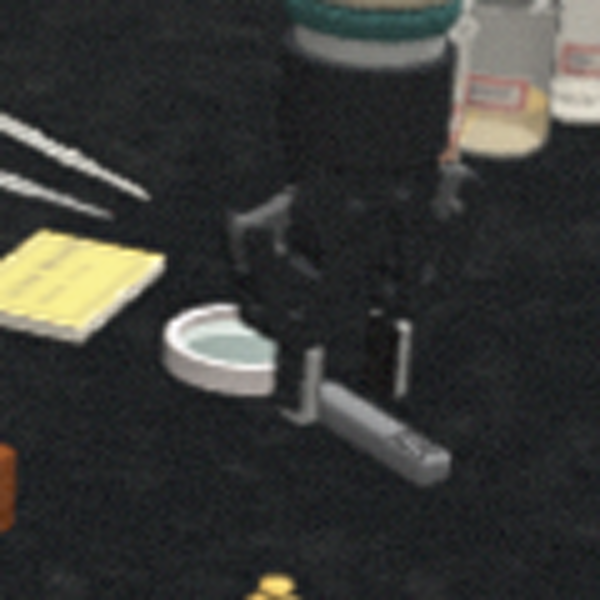

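```bash

python3 -m crank '[{"x":0,"y":-0.05,"z":0.25,"spin":0},{"x":0,"y":0,"z":0,"spin":0},{"x":0,"y":0,"z":0,"spin":0},{"x":0,"y":0,"z":0,"spin":0},{"x":0,"y":0,"z":0,"spin":0}]' 0
python3 - <<'E'
from h import *
im=np.load("s34.npy");t=np.load("t34.npy")
cv2.imwrite("pics/w1.png",np.hstack([cv2.resize(im[225:325,200:330],None,fx=5,fy=5,interpolation=cv2.INTER_CUBIC)]))
t2=vision.get_image("top")
cv2.imwrite("pics/w2.png",cv2.resize(t2[190:290,220:350],None,fx=5,fy=5,interpolation=cv2.INTER_CUBIC))
im=vision.get_image("scene")
for n in("scene","top"):
    for k in("weight_apart","clip_top","rule_stand"): print(n,k,[(round(d['score'],2),[round(float(v),1) for v in d['point']]) for d in vision.place_of(k,n)][:4])
E
```

```text
clock: 30.15
eef_pos: [520.9, -249.8, 3.9]
tool_rot: [3.142, -0.001, -0.185]
force: [-1.6, 0.7, 5.2]
width: 15.7
scene weight_apart [(0.63, [318.2, 277.8])]
scene clip_top [(0.56, [235.6, 328.3]), (0.48, [224.6, 274.1]), (0.48, [257.4, 294.6])]
scene rule_stand [(0.79, [260.2, 348.4]), (0.77, [240.0, 391.3]), (0.58, [233.2, 323.3])]
top weight_apart [(0.48, [326.0, 244.0])]
top clip_top [(0.49, [237.2, 276.8]), (0.49, [193.6, 304.1]), (0.38, [237.3, 235.1]), (0.37, [302.7, 217.4])]
top rule_stand [(0.76, [242.8, 279.8]), (0.63, [245.4, 243.7]), (0.59, [205.4, 301.2])]
```

View pics/w1.png

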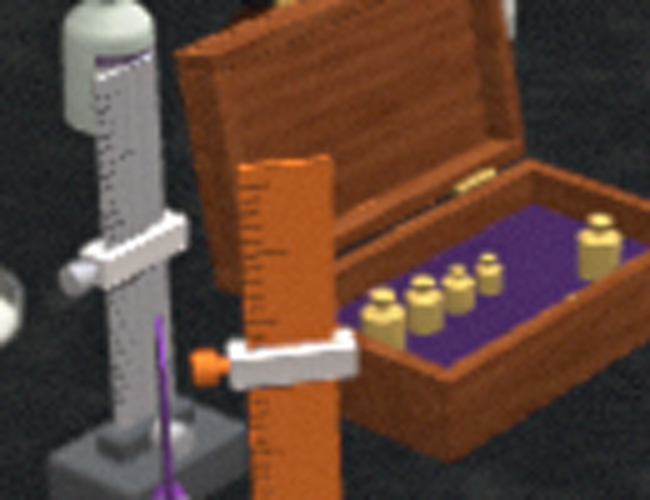

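View pics/w2.png

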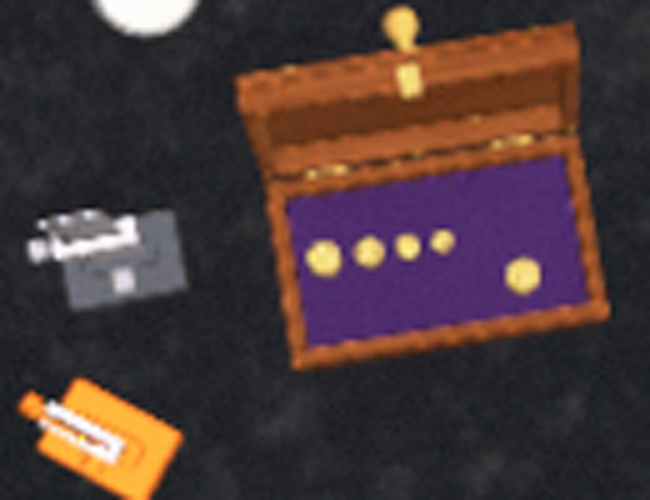

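```bash

python3 - <<'E'
from h import *
S=lambda x,y:np.array([x/5+200-.4,y/5+225-.4]); T=lambda x,y:np.array([x/5+220-.4,y/5+190-.4])
print('ruletop',tri(S(126,63),T(82,224)))
print('weight knob',tri(S(600,219),T(523,274)), 'scene z46',onz("scene",[S(600,219)],45),'top',onz("top",[T(523,275)],42))
print('weight base scene', onz("scene",[S(599,270)],22))
for b in([577.5,24,.173],): 
    Rm=R.from_euler('z',b[2]).as_matrix()
# local grid fit: box inner corners from top, z36 rim outer corners for correction
c=[T(270,190),T(608,318),T(298,368)]
print('box outer corners z36',onz("top",c,36).round(1), 'model',place(np.array([[52,85,36],[-52,-85,36],[-52,85,36]]),577.5,24,.173).round(1))
sc=[S(535,162),S(443,375),S(450,460)]
print('scene', onz("scene",sc[:2],36).round(1), onz("scene",sc[2:],0).round(1),'model back -y corner',place(np.array([[52,-85,36],[-52,85,36]]),577.5,24,.173).round(1))
cv2.imwrite("pics/c1.png",cv2.resize(np.load("s34.npy")[230:310,200:260],None,fx=9,fy=9,interpolation=cv2.INTER_CUBIC)[:600])
E
```

```text
ruletop (array([570.60660981, 191.73069841, 170.58487377]), [np.float64(1.3077957744768958), np.float64(1.307795774477016)])
weight knob (array([564.90489703, -22.35836863,  43.02631512]), [np.float64(1.636538253252792), np.float64(1.636538253252813)]) scene z46 [[560.67701742 -20.73327412  45.        ]] top [[565.6522276  -21.22053694  42.        ]]
weight base scene [[560.24536379 -20.18697542  22.        ]]
box outer corners z36 [[609.6 115.1  36. ]
 [544.2 -67.1  36. ]
 [514.3  97.3  36. ]] model [[614.1 116.7  36. ]
 [540.9 -68.7  36. ]
 [511.6  98.8  36. ]]
scene [[632.6 -47.7  36. ]
 [515.3  98.1  36. ]] [[512.6  97.3   0. ]] model back -y corner [[643.4 -50.8  36. ]
 [511.6  98.8  36. ]]
```

View pics/c1.png

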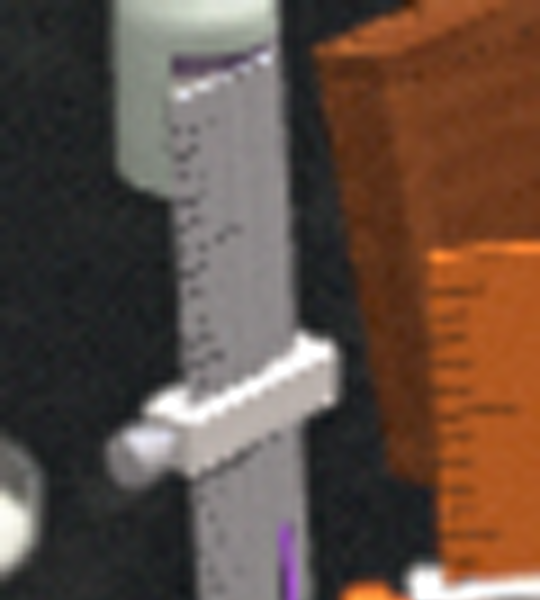

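```bash

python3 - <<'E'
from h import *
p=onz("scene",[[224.3,238.2]],172)[0]; print(p)
for z in range(105,176,5): print(z,proj("scene",[[p[0],p[1],z]]).round(1)[0],end=' ')
q=[570.6,191.7]
print()
for z in (110,120,130,140,172): print(z,proj("scene",[[q[0],q[1],z]]).round(1)[0],end=' ')
E
```

```text
[566.13587689 197.15013021 172.        ]
105 [226.4 272.8] 110 [226.2 270.2] 115 [226.1 267.7] 120 [225.9 265.2] 125 [225.8 262.6] 130 [225.6 260.1] 135 [225.5 257.5] 140 [225.3 254.9] 145 [225.1 252.4] 150 [225.  249.8] 155 [224.8 247.1] 160 [224.7 244.5] 165 [224.5 241.9] 170 [224.4 239.3] 175 [224.2 236.6] 
110 [227.4 268.5] 120 [227.1 263.5] 130 [226.8 258.4] 140 [226.5 253.3] 172 [225.5 236.6]
```

```bash

python3 - <<'E'
from h import *
im=np.load("s34.npy").astype(np.float32).mean(2)
p=onz("scene",[[224.3,238.2]],172)[0]
# direction along rule width ~ box y-ish: take offsets in image along rule's width: (95,-40)/9 px over 30mm
for off in(-.35,-.2,0,.2,.35):
    zs=np.arange(84,184,2.); q=proj("scene",np.c_[np.full(50,p[0]),np.full(50,p[1]),zs])+np.array([10.5,-4.4])*off
    v=cv2.remap(im,q[:,0].astype(np.float32).reshape(1,-1),q[:,1].astype(np.float32).reshape(1,-1),cv2.INTER_LINEAR)[0]
    print(off,' '.join(f'{int(z)}:{int(a)}' for z,a in zip(zs,v) if z<126 or z>160))
E
```

```text
-0.35 84:133 86:130 88:123 90:117 92:171 94:181 96:179 98:175 100:182 102:212 104:241 106:198 108:137 110:121 112:129 114:115 116:122 118:122 120:110 122:122 124:117 162:132 164:105 166:134 168:138 170:151 172:184 174:152 176:102 178:88 180:118 182:142
-0.2 84:132 86:134 88:122 90:106 92:160 94:178 96:178 98:176 100:182 102:217 104:246 106:183 108:136 110:136 112:131 114:103 116:130 118:134 120:137 122:135 124:136 162:135 164:130 166:135 168:136 170:145 172:202 174:132 176:83 178:102 180:138 182:146
0 84:134 86:133 88:128 90:106 92:137 94:169 96:177 98:177 100:178 102:207 104:242 106:197 108:144 110:132 112:134 114:136 116:133 118:132 120:134 122:137 124:135 162:135 164:135 166:137 168:136 170:142 172:162 174:102 176:88 178:135 180:143 182:164
0.2 84:136 86:135 88:136 90:135 92:144 94:166 96:176 98:177 100:178 102:196 104:234 106:211 108:158 110:137 112:136 114:137 116:138 118:137 120:138 122:136 124:135 162:138 164:137 166:137 168:137 170:132 172:142 174:100 176:119 178:147 180:157 182:185
0.35 84:138 86:137 88:138 90:131 92:133 94:165 96:176 98:176 100:176 102:191 104:230 106:243 108:200 110:146 112:136 114:135 116:137 118:137 120:136 122:138 124:138 162:137 164:138 166:139 168:137 170:136 172:138 174:132 176:128 178:156 180:171 182:195
```

```bash

python3 -m crank '[{"x":0,"y":0,"z":-0.5,"spin":0},{"x":0,"y":0,"z":-1.5,"spin":0},{"x":0,"y":0,"z":-3,"spin":0},{"x":0,"y":0,"z":-3,"spin":0},{"x":0,"y":0,"z":-3,"spin":0}]'
python3 -m crank '[{"x":-0.5,"y":-1.5,"z":-3,"spin":0},{"x":-0.9,"y":-2.9,"z":-1,"spin":0},{"x":-0.9,"y":-2.9,"z":0,"spin":0},{"x":-0.9,"y":-2.9,"z":0,"spin":0},{"x":-0.9,"y":-2.9,"z":0,"spin":0}]'
python3 -m crank '[{"x":-0.9,"y":-2.9,"z":0,"spin":0},{"x":-0.9,"y":-2.9,"z":0,"spin":0},{"x":-0.7,"y":-2.3,"z":0,"spin":0},{"x":-0.3,"y":-1,"z":0,"spin":0},{"x":0,"y":0,"z":0,"spin":0}]'
python3 - <<'E'
from h import *
go(492.6,-8.1,111.4,-.185)
im=vision.get_image("scene");cv2.imwrite("pics/f1.png",cv2.resize(im[150:330,200:440],None,fx=3,fy=3,interpolation=cv2.INTER_CUBIC))
E
```

```text
clock: 31.05
eef_pos: [520.2, -249.7, 115.1]
tool_rot: [3.141, -0.0, -0.185]
force: [2.1, 0.3, -1.1]
width: 16.2
clock: 31.55
eef_pos: [504.1, -112.3, 154.4]
tool_rot: [-3.141, -0.001, -0.186]
force: [0.7, 0.3, -1.3]
width: 16.0
clock: 32.05
eef_pos: [493.6, -17.5, 153.8]
tool_rot: [-3.141, -0.0, -0.182]
force: [-0.3, -0.1, -0.4]
width: 16.0
t 32.05 tcp [493.6 -17.5 153.8] rot [-3.141 -0.    -0.182] F [-0.3 -0.1 -0.4] w 16.0
shift cm [-0.27 -0.9   4.24] spin 0.003
```

View pics/f1.png

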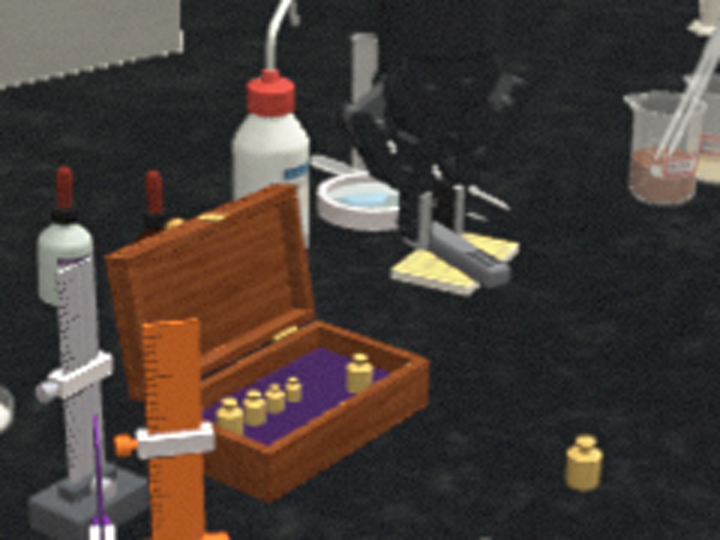

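```bash

python3 -m crank '[{"x":-0.15,"y":-0.45,"z":0.8,"spin":0},{"x":-0.12,"y":-0.45,"z":1.2,"spin":0},{"x":0,"y":0,"z":1.2,"spin":0},{"x":0,"y":0,"z":0.7,"spin":0},{"x":0,"y":0,"z":0.3,"spin":0}]'
python3 -m crank '[{"x":0,"y":0,"z":0,"spin":0},{"x":0,"y":0,"z":0,"spin":0}]'
python3 - <<'E'
from h import *
go(492.6,-8.1,111.4,-.185)
im=vision.get_image("scene");np.save("sf.npy",im)
t=vision.get_image("top");np.save("tf.npy",t)
s=ctrl.read_state()
M=R.from_euler('xyz',s['tool_rot']).as_matrix()
p=s['eef_pos']+M@[71.6,0,3.9]; yaw=s['tool_rot'][2]; print('rim',p.round(1))
def draw(n,im,x0,y0,x1,y1,f):
    c=cv2.resize(im[y0:y1,x0:x1],None,fx=f,fy=f,interpolation=cv2.INTER_CUBIC)
    for g in LOUPE[:2]:
        q=(proj(n,place(g,p[0],p[1],yaw,p[2]))-[x0,y0]+.5)*f
        if len(g)>8:
            for h in(q[:40],q[40:]): cv2.polylines(c,[h.round().astype(int)],True,(0,255,0),1)
        else: cv2.polylines(c,[cv2.convexHull(q.astype(np.float32)).round().astype(int)],True,(0,255,0),1)
    return c
cv2.imwrite("pics/f2.png",draw("scene",im,275,190,385,290,6))
cv2.imwrite("pics/f3.png",draw("top",t,270,190,370,290,6))
E
```

```text
clock: 32.6
eef_pos: [492.0, -10.3, 110.1]
tool_rot: [3.141, 0.002, -0.186]
force: [-0.1, -0.5, -0.5]
width: 15.7
clock: 32.8
eef_pos: [492.8, -9.8, 111.4]
tool_rot: [3.142, -0.0, -0.186]
force: [-0.1, 0.8, -1.9]
width: 15.8
t 32.8 tcp [492.8  -9.8 111.4] rot [ 3.142 -0.    -0.186] F [-0.1  0.8 -1.9] w 15.8
shift cm [-0.05 -0.16 -0.  ] spin -0.001
rim [563.3 -22.8 107.7]
```

View pics/f2.png

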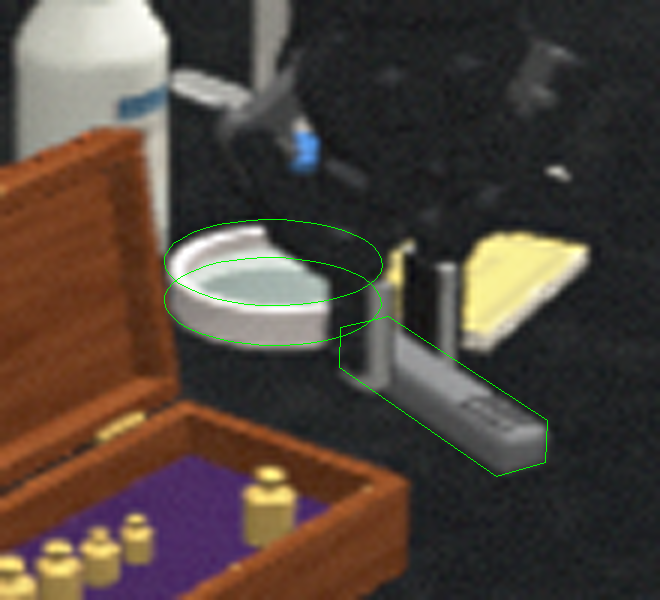

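View pics/f3.png

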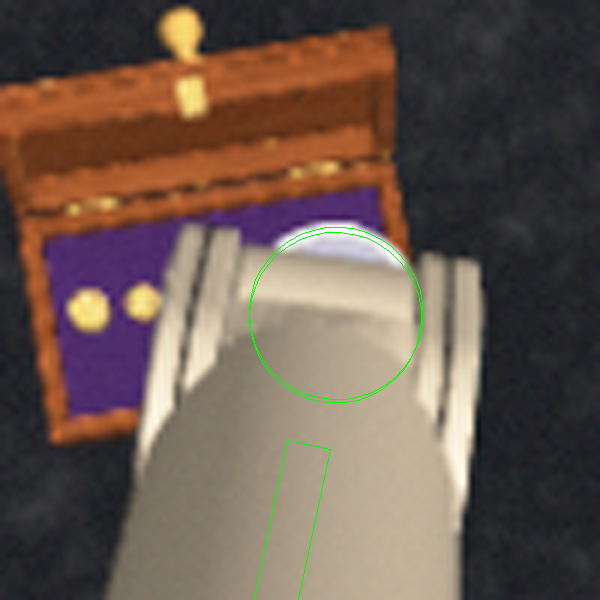

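```bash

python3 - <<'E'
from h import *
p=[563.3,-22.8,115]
q=proj("scene",[p])[0]
print(onz("scene",[q+[.7,.5],q+[.7,0]],115)-p)
E
```

```text
[[-2.74299899e+00  5.92562197e-01  0.00000000e+00]
 [-8.96196021e-01 -1.06245566e+00 -5.68434189e-14]]
```

```bash

python3 -m crank '[{"x":0,"y":-0.06,"z":0,"spin":0},{"x":0,"y":-0.05,"z":0,"spin":0},{"x":0,"y":0,"z":0,"spin":0},{"x":0,"y":0,"z":0,"spin":0},{"x":0,"y":0,"z":0,"spin":0}]'
python3 -m crank '[{"x":0,"y":0,"z":0,"spin":0},{"x":0,"y":0,"z":0,"spin":0},{"x":0,"y":0,"z":0,"spin":0},{"x":0,"y":0,"z":0,"spin":0},{"x":0,"y":0,"z":0,"spin":0}]'
python3 - <<'E'
from h import *
go(492.6,-8.1,111.4,-.185)
im=vision.get_image("scene");cv2.imwrite("pics/f4.png",cv2.resize(im[150:330,200:440],None,fx=3,fy=3,interpolation=cv2.INTER_CUBIC))
print(np.abs(ctrl.read_state()['qd']).max())
E
```

```text
clock: 33.4
eef_pos: [492.8, -8.3, 111.3]
tool_rot: [3.142, -0.0, -0.185]
force: [0.3, -1.1, 0.8]
width: 16.3
clock: 33.9
eef_pos: [492.8, -8.4, 111.2]
tool_rot: [-3.142, -0.0, -0.185]
force: [-0.1, 0.2, -0.8]
width: 15.8
t 33.9 tcp [492.8  -8.4 111.2] rot [-3.142 -0.    -0.185] F [-0.1  0.2 -0.8] w 15.8
shift cm [-0.02 -0.02 -0.02] spin -0.0
0.002206142436670247
```

View pics/f4.png

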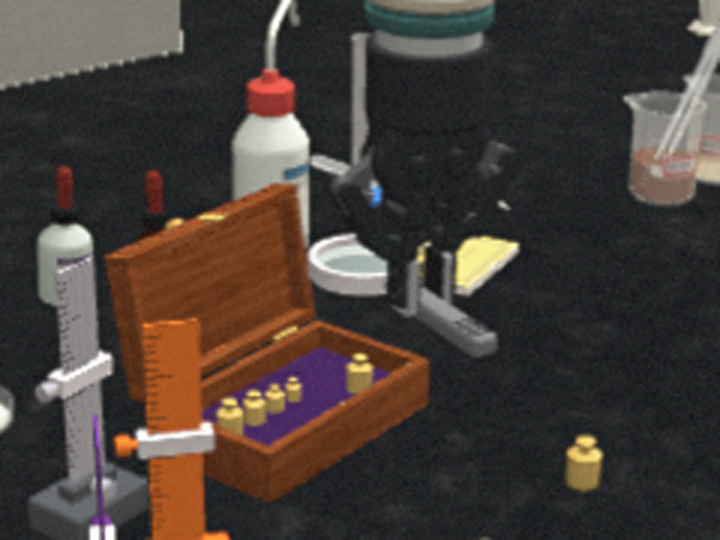

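The picture shows the lid back on its stop. The loupe is held level over the case, and the separate weight (about pixel 320, 274) and the rule with its clip are where they were. The arm is still, so I'm handing the job in.

```bash
python3 -c "
from cell import ctrl
print(ctrl.finish_job())"
```

```text
the job is handed in; nothing more can be done
None
```

I handed the job in at about 34 s of the 56 allowed. The lid is open on its stop, and the arm is holding the loupe level and still over the small weight that stands apart.

**Lid:** This was not clean.
- My first grips on the knob lagged or slipped off, so I lowered the lid again several times. In one re-grip attempt, at about 1.0 rad, it got away and fell shut.
- On the last try I pushed the lid up by the knob with the fingers. I meant to re-grip the knob near the balance point, but the shut fingers ended up on the lid's top edge. The lid passed the balance point under them, and I lowered it to the stop by pressing and sliding, at about 20–30 N.
- The pictures put the lid at about 1.74 before I let go, so it should have settled softly.
- Fingertip force reached about 80 N in one jam and 45 N during the last lift. Both are under the 120 N wrist limit. Neither looked like a gripper-body contact, which has the 40 N limit.

**Loupe:** I gripped it by the handle about 72 mm from the lens centre.
- **Position:** the lens centre is at about (563, -21.5) and the weight at about (563, -21.3). The two cameras disagree by about 5 mm in x on the weight, so I averaged them. Comparing the loupe with the weight in each camera separately, they agree within about 2 mm.
- **Height:** the rim underside is at about 107.4 mm. I measured the clip's top edge at about 107.6 mm, give or take 1–2 mm, scaled from the rule's known height. The trained network's clip point would put it near 102.5 mm, outside the possible 105–145 mm, so I did not use it.

In the last scene picture the separate weight, the row, the big weight and the rule with its clip look unchanged, and so does the visible part of the lens tissue. I did not check the tweezers at the end.

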